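# Refresh the try-out boards on a hardware shop's bit counter

## Robot

A 7-joint arm with a two-finger parallel gripper is mounted at the origin on the work surface. World frame = base frame: x ahead of the robot, y to its left, z up, the work surface at z = 0. Lengths are in m, angles in degrees, forces in N, time in s.
With the tool pointing down it reaches from about 0.425 to 0.875 m from the base axis. Payload 4.7 kg.
Tool frame: the origin (TCP) lies at the very end of the fingers, on their centre line; the grasp point (between the pads) lies 19 mm behind it; x points along the fingers, z is the direction in which the jaws open and shut, and the axes are right-handed (so a half turn about x gives the same grasp; the last joint's range is limited). The gripper opens to 87 mm and grips with 3 to 60 N. Pads are 19 mm wide; open, the fingers measure 117 mm over their backs; the gripper's body (75 mm by 190 mm) begins 51 mm behind the grasp point.
Start: joints at [67.328, 18.392, -4.016, 83.108, 1.295, 78.541, -3.26], TCP at [0.259, -0.596, 0.223] pointing down, gripper open.
Joint ranges: [-163.93, 163.93], [-17.29, 119.83], [-79.2, 71.16], [3.27, 140.29], [-89.18, 269.18], [5.43, 117.66], [-154.24, 154.24]. Speed limits (degrees/s): [147.25, 147.25, 180, 180, 180, 180, 180].

## Interface

Orientations are given as [roll, pitch, yaw] about the fixed x, y, z axes, in that order (R = Rz(yaw) Ry(pitch) Rx(roll)).
In Python, from cell import env gives the robot as it stands. The module is installed in compiled form; this text tells all that it offers.
- The arm moves only by the tool drive_tool, never from a script. Its argument "increments" is a list of rows, each a list of 2 entries, a list of its own where there are three numbers: the shift along the tool's x, y, z scaled (see below), then the turn, a rotation vector about the tool's x, y, z scaled (see below). In form: [[[dx, dy, dz], [wx, wy, wz]], ...]. A call has 1 to 10 rows; each row shifts and turns the commanded pose from where the row before left it, along the tool's axes as they then stand; what a row does not reach is not made up. The controller multiplies each number of a shift by 0.04 m and each number of a turn by 120 degrees. A row lasts 1/10 s, in which the tool goes at most 50 mm and 8.59 degrees, less where a joint would pass 70% of its speed; a pose out of reach is approached as far as the arm can. A call with a number of a shift or a turn outside -1 to 1 is refused whole. A call with a gripper value outside its range is refused whole. "hand" is the gripper's target within -1 to 1 (fully open at 1, half-way at 0, shut at -1), set as the call begins (left out, the last holds). The fingers move at their own pace and stop on an object; "squeeze" is the grip in N (left out, the last holds). Time passes only in rows, so rows that do not move let the fingers close. It gives the time, the measured TCP pose, the force and the opening at its end, in the units of the state.
- env.get_obs(): the state, without advancing time (a new reading comes with each control period).
- env.read_camera(name): name is "scene" or "top" or "wrist"; returns a dict with "frame" (384x512x3 uint8, red, green, blue), "fx", "fy", "cx", "cy" (pixels), "R" (3x3) and "t" (3): a world point X has camera coordinates R X + t. Camera axes: x right, y down, z forward; pixel columns grow to the right and rows downward; lengths in m; the calibration is good to about 2 mm. A picture is of the moment at which its call begins. There is no depth.
- env.sign_off(): hands the job in, once; it reports no verdict.
The state is a dict: "time_s": time; "qpos": joint angles; "joint_velocities": joint speeds; "effort": joint torques, N m; "tool_pos": TCP position; "tool_rot": TCP orientation; "force": force on the tool from outside, world axes, zero at the start; "wrist_torque": the same for the moment, N m; "grip_width": finger opening in m.
Only numpy, scipy, OpenCV 4.12 (cv2) and the standard library are available. Lean on these libraries where they do the work, as an engineer would, in place of code of your own. Each camera call takes 0.05 s, during which the arm holds its last target.

## Task

Get the bit try-out counter ready for the next customer. First clear every wood offcut off the boards and the counter into the blue bin, then turn both boards over so that their fresh red side is up and they lie flat on the counter (push a board up the sloping steel ridge and tip it back over), and finally take the two steel brackets out of the black moulded tray and lay one about the middle of each board. Do not disturb the other goods.

Things in the scene. Friction and masses are not known exactly. Their poses are not given: they have to be found in the camera images.
- board_a: square try-out board, 130 x 130 x 14 mm, about 0.16 kg, on the left (+y) of the ridge. Used side (up at first) pale wood with black screw holes, fresh side plain red. Origin: centre of the RED face; z points out of the pale used face (up at the start, down once turned), x, y along the edges.
- board_b: square try-out board, 130 x 130 x 14 mm, about 0.16 kg, on the right (-y) of the ridge. Used side (up at first) pale wood with black screw holes, fresh side plain red. Origin: centre of the RED face; z points out of the pale used face (up at the start, down once turned), x, y along the edges.
- ridge: fixed slippery steel tent, 160 mm long along its x, 65 mm high; both sides slope at 55 degrees from toes at its y = +49 and -49 mm up to a rounded apex bar (13 mm) over y = 0. Origin: on the counter, under the middle of the apex. A board pushed square at it (along its y) rides up until its rear edge is at the toe; it stays leaning there, 50 mm past the apex, where a finger behind can pull it upright and over, back to its own side.
- bin: fixed open blue waste bin, outside 200 x 160 x 70 mm along its x, y, z, walls and floor 6 mm; origin at the centre of its underside. It stands at the far left or far right (swapped with the tray).
- tray: fixed black moulded tray, 200 x 150 x 20 mm along its x, y, z, with two open cavities 48 x 112 mm and 12 mm deep, centred at its x = -50 and +50 mm, long side along its y; a bracket lies in each, long axis along the tray's y. Origin at the centre of its underside.
- offcut1: chunky softwood offcut, a plain block 72 x 36 x 30 mm along its x, y, z, about 50 g; origin at the centre of one 72 x 36 face, the block extends 30 mm along +z from it. May start on a board or on the counter; some starts have fewer offcuts.
- offcut2: chunky softwood offcut, a plain block 72 x 36 x 30 mm along its x, y, z, about 50 g; origin at the centre of one 72 x 36 face, the block extends 30 mm along +z from it. May start on a board or on the counter; some starts have fewer offcuts.
- offcut3: chunky softwood offcut, a plain block 72 x 36 x 30 mm along its x, y, z, about 50 g; origin at the centre of one 72 x 36 face, the block extends 30 mm along +z from it. May start on a board or on the counter; some starts have fewer offcuts.
- offcut4: chunky softwood offcut, a plain block 72 x 36 x 30 mm along its x, y, z, about 50 g; origin at the centre of one 72 x 36 face, the block extends 30 mm along +z from it. May start on a board or on the counter; some starts have fewer offcuts.
- bracket1: formed steel hat-section bracket, 140 g: 40 mm wide everywhere (its y, the width to grip), 104 mm long along its x. Two flat feet, 6 mm thick, and between them a hump 44 mm long in x and 48 mm high (6 mm sheet, open at both y ends). Origin: centre of the underside between the feet; z up. Starts in a cavity of the tray, hump standing out by 36 mm.
- bracket2: formed steel hat-section bracket, 140 g: 40 mm wide everywhere (its y, the width to grip), 104 mm long along its x. Two flat feet, 6 mm thick, and between them a hump 44 mm long in x and 48 mm high (6 mm sheet, open at both y ends). Origin: centre of the underside between the feet; z up. Starts in a cavity of the tray, hump standing out by 36 mm.
- screw_jar: bystander: glass jar, 68 mm across, 85 mm high, behind the work; origin: centre of its underside
- driver: bystander: screwdriver, 190 mm long, lying near the robot on the left; origin under its middle
- tape: bystander: grey tape measure, 65 x 35 x 62 mm, near the robot on the right; origin: centre of its underside

How it is judged:
By the outcome, as a careful person would: the job done as asked, in the order asked, and still so for the second after the job is handed in, with the robot touching nothing.
Of offcut1, offcut2, offcut3, offcut4 only 2 to 4 are there at a start; the rules pass over those that are not, and their reading is None.
At some moment in a run one of offcut1, offcut2, offcut3, offcut4, board_a, board_b may be knocked a few centimetres aside while the robot is not near it.
Once in a run the grip may slacken for a moment while it holds something.
It also fails if it takes over 208 s, if anything falls off the work surface, if the arm or the gripper's body presses on something with over 40 N, if the wrist force passes 120 N, or if a joint passes its speed limit or range.

## Working session

There is one attempt and no reset: what is moved stays moved. The work goes in short steps, Python scripts to look and compute and a tool call to move; the robot and the scene stay as the last step left them, time stands still between calls to the robot, and variables do not carry over. Pictures are saved under pics/ and viewed, and the job is handed in when it is done.

Besides the shell and the picture viewer there is one more tool, called after "Request:" as name(argument=value, ...) on one line, values as JSON. drive_tool: Moves the arm, as the interface text tells. Shifts and turns lie within -1 to 1; 1 stands for 0.04 m of shift or 120 degrees of turn. Its arguments: {"type":"object","properties":{"increments":{"type":"array"},"hand":{"type":"number"},"squeeze":{"type":"number"}},"required":["increments"]}

```bash
ls; mkdir -p pics; python3 - <<'E'
from cell import env
import cv2
o=env.get_obs(); print(o)
for n in ["scene","top","wrist"]:
    c=env.read_camera(n); print(n,c['fx'],c['fy'],c['cx'],c['cy'],c['R'],c['t'])
    cv2.imwrite(f"pics/{n}0.png",c['frame'][:,:,::-1])
E
```

```text
pics
{'time_s': 0.0, 'qpos': array([67.32905869, 18.43862108, -4.014923  , 83.17611404,  1.29659217,
       78.54061954, -3.26038747]), 'joint_velocities': array([ 0.0706433 , -0.01382937,  0.03650743,  0.01988692, -0.09544203,
       -0.01451218, -0.00201094]), 'effort': array([ 1.20704331e-04, -4.91294146e+01, -4.03523566e-01, -3.12523019e+01,
       -6.39109151e-02,  4.36474197e-02,  1.59571709e-04]), 'tool_pos': array([ 0.2586799 , -0.59569599,  0.2214558 ]), 'tool_rot': array([-176.06205112,   89.88971621,  117.41801956]), 'force': array([ 0.01858142, -0.81012345,  0.13504027]), 'wrist_torque': array([-0.00447849,  0.00209276,  0.04070638]), 'grip_width': 0.08739348186218705}
scene 404.83652139451846 404.83652139451846 248.18823812545492 191.80663229162323 [[ 0.010452    0.99986506 -0.01267355]
 [ 0.54004028 -0.01631126 -0.8414811 ]
 [-0.84157427  0.00195093 -0.54013789]] [-0.00729623 -0.28354595  1.61154755]
top 347.1315814057488 347.1315814057488 256.8109330902743 194.11279156837705 [[-8.98311513e-04 -9.99845202e-01 -1.75716895e-02]
 [-9.93067728e-01  2.95732707e-03 -1.17506351e-01]
 [ 1.17540126e-01  1.73443204e-02 -9.92916660e-01]] [0.01122641 0.56109316 0.84710003]
wrist 330.8275022395888 330.8275022395888 254.20406061562954 189.24372658654616 [[ 0.39911336 -0.91689853 -0.00236762]
 [-0.88134829 -0.38434836  0.27477543]
 [-0.25285118 -0.10757985 -0.96150552]] [-0.64852923 -0.03358172  0.39147078]
```

View pics/scene0.png

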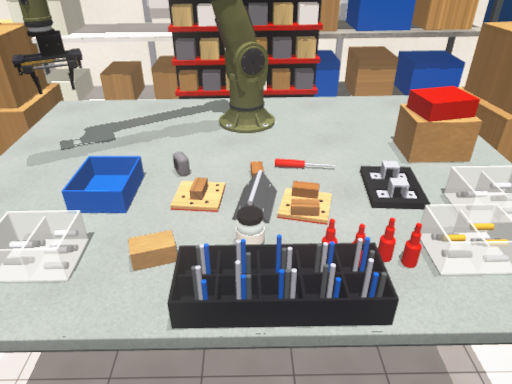

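View pics/top0.png

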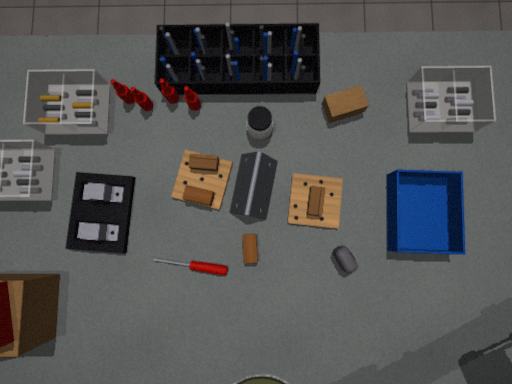

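View pics/wrist0.png

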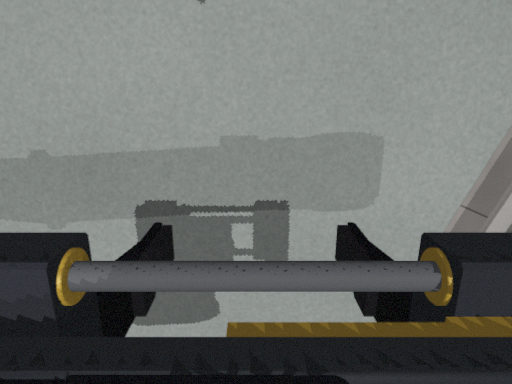

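```bash
cat > h.py <<'E'
import numpy as np, cv2
from scipy.spatial.transform import Rotation as Ro
from cell import env
np.set_printoptions(precision=4,suppress=True)
def cam(n,save=None):
    c=env.read_camera(n)
    if save: cv2.imwrite(f"pics/{save}.png",c['frame'][:,:,::-1])
    return c
def ray(c,uv,z):
    uv=np.atleast_2d(np.asarray(uv,float))
    d=np.c_[(uv[:,0]-c['cx'])/c['fx'],(uv[:,1]-c['cy'])/c['fy'],np.ones(len(uv))]@c['R']
    o=-c['R'].T@c['t']
    return (o+d*((z-o[2])/d[:,2])[:,None])
def proj(c,X):
    X=np.atleast_2d(X)@c['R'].T+c['t']
    return np.c_[c['fx']*X[:,0]/X[:,2]+c['cx'],c['fy']*X[:,1]/X[:,2]+c['cy']]
def blobs(mask,amin=60):
    mask=mask.astype(np.uint8)
    cs,_=cv2.findContours(mask,cv2.RETR_EXTERNAL,cv2.CHAIN_APPROX_NONE)
    return [k for k in cs if cv2.contourArea(k)>=amin]
def rect(c,k,z):
    P=ray(c,k.reshape(-1,2)+0.0,z)[:,:2].astype(np.float32)
    (cx,cy),(w,h),a=cv2.minAreaRect(P*1000)
    if w<h: a+=90; w,h=h,w
    return np.array([cx,cy,w,h,(a+90)%180-90])  # mm, long axis angle from +x
def hsv(c): return cv2.cvtColor(c['frame'],cv2.COLOR_RGB2HSV)
E
python3 - <<'E'
from h import *
c=cam('top'); H=hsv(c)
print(-c['R'].T@c['t'])
for n,p in dict(off=(203,162),off2=(316,200),off3=(250,249),board=(185,175),boardb=(300,190),ridge1=(243,185),ridge2=(268,185),apex=(255,183),bracket=(97,190),bin=(425,212),red=(205,267),box=(345,103),table=(330,320)).items(): print(n,c['frame'][p[1],p[0]],H[p[1],p[0]])
cv2.imwrite('pics/crop.png',cv2.resize(c['frame'][130:290,50:370,::-1],None,fx=2.5,fy=2.5,interpolation=cv2.INTER_CUBIC))
E
```

```text
[ 0.4576 -0.0051  0.9072]
off [114  79  47] [ 14 150 114]
off2 [111  74  41] [ 14 161 111]
off3 [128  79  45] [ 12 165 128]
board [177 132  84] [ 15 134 177]
boardb [176 131  85] [ 15 132 176]
ridge1 [45 47 48] [100  16  48]
ridge2 [40 38 44] [130  35  44]
apex [73 75 78] [108  16  78]
bracket [135 132 140] [131  15 140]
bin [ 11  64 136] [107 234 136]
red [173  34  24] [  2 220 173]
box [128  94  56] [ 16 143 128]
table [96 99 98] [80  8 99]
```

View pics/crop.png

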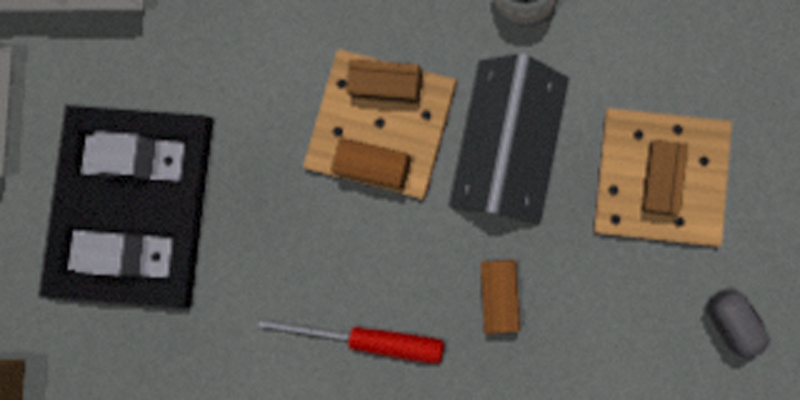

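```bash
cat >> h.py <<'E'
def find(c,verbose=True):
    H=hsv(c).astype(int); h,s,v=H[...,0],H[...,1],H[...,2]
    wood=(h>=8)&(h<=22)&(s>100)&(v>50)
    out={}
    light=wood&(v>145)
    off=wood&(v<=145)
    off=cv2.morphologyEx(off.astype(np.uint8),cv2.MORPH_OPEN,np.ones((4,4)))
    for k in blobs(off,120):
        x,y,w,hh=cv2.boundingRect(k); print('off px',(x+w//2,y+hh//2),cv2.contourArea(k),'z.044',rect(c,k,.044),'z.03',rect(c,k,.03))
    wb=cv2.morphologyEx(wood.astype(np.uint8),cv2.MORPH_CLOSE,np.ones((5,5)))
    for k in blobs(wb,1500): 
        x,y,w,hh=cv2.boundingRect(k); print('board px',(x+w//2,y+hh//2),cv2.contourArea(k),rect(c,k,.014))
    red=((h<8)|(h>172))&(s>150)&(v>60)
    for k in blobs(red,400):
        x,y,w,hh=cv2.boundingRect(k); print('red px',(x+w//2,y+hh//2),cv2.contourArea(k),rect(c,k,.014))
E
python3 - <<'E'
from h import *
c=cam('top'); find(c)
H=hsv(c).astype(int); h,s,v=H[...,0],H[...,1],H[...,2]
m=(h>95)&(h<120)&(s>180)
for k in blobs(m,1000): print('bin',rect(c,k,.07),cv2.boundingRect(k))
m=(v<35); m[:140]=0;m[270:]=0
for k in blobs(m,1500): print('dark',rect(c,k,.02),cv2.boundingRect(k))
m=(v>60)&(s<40);m2=np.zeros_like(m);m2[175:250,70:130]=1
m=(v>100)&(s<60)&m2
for k in blobs(m,50): print('br',rect(c,k,.048+.008),rect(c,k,.014),cv2.boundingRect(k))
m=(v>55)&(s<60); m2=np.zeros_like(m); m2[150:225,225:285]=1
# apex pixels hand-picked from crop
print('apex',ray(c,[[50+522/2.5,130+55/2.5],[50+494/2.5,130+212/2.5]],.065))
print('toes',ray(c,[[50+481/2.5,130+60/2.5],[50+568/2.5,130+76/2.5],[50+540/2.5,130+222/2.5],[50+451/2.5,130+207/2.5]],0))
E
```

```text
off px (23, 316) 1131.0 z.044 [264.1705 587.7232 193.0579 112.8004   0.0612] z.03 [261.0328 597.338  196.189  114.6299   0.0612]
off px (251, 249) 362.5 z.044 [424.1037  24.4017  68.1309  34.3864   0.1972] z.03 [423.5597  24.8806  69.2359  34.9441   0.1972]
off px (316, 204) 493.5 z.044 [ 535.5637 -137.4582   84.2715   40.5233   -8.1046] z.03 [ 536.8274 -139.6044   85.6382   41.1805   -8.1045]
off px (199, 196) 411.5 z.044 [555.1277 157.1079  73.7088  39.6437  75.8903] z.03 [556.7088 159.739   74.9042  40.2867  75.8903]
off px (205, 165) 486.0 z.044 [634.6674 141.6928  77.0014  51.601   89.7127] z.03 [637.5385 144.074   78.2502  52.4379  89.7129]
off px (347, 102) 825.0 z.044 [ 797.1707 -221.926   102.3439   60.4529  -72.6557] z.03 [ 802.6772 -225.4422  104.0038   61.4333  -72.6557]
board px (30, 315) 3231.0 [259.9001 590.4395 199.8989 152.9422   0.0581]
board px (315, 201) 2429.5 [ 546.5103 -138.9439  130.0938  129.5318   -6.3427]
board px (202, 180) 2369.0 [605.1757 153.4415 134.6211 131.5903 -14.8118]
bin [ 515.1874 -393.2982  197.4764  181.0214   -2.1362] (387, 170, 78, 84)
dark [517.7307 413.0659 197.0193 155.4285  -4.491 ] (66, 173, 69, 80)
br [465.3704 365.7277  38.6293  28.7044  -4.358 ] [465.7516 384.0258  40.5352  30.1207  -4.358 ] (106, 224, 13, 17)
br [468.5659 425.086   51.8332  39.6436  82.4599] [469.1047 446.3129  54.3906  41.5997  82.4599] (77, 222, 22, 18)
br [560.2078 358.936   38.6654  27.7422  -5.5873] [565.2682 376.8991  40.5731  29.111   -5.5873] (110, 186, 13, 16)
br [567.4868 417.2936  51.8194  40.2291  89.7967] [572.9064 438.1361  54.3761  42.2141  89.7965] (83, 183, 22, 17)
apex [[0.6625 0.0046 0.065 ]
 [0.5068 0.032  0.065 ]]
toes [[ 0.673   0.0491  0.    ]
 [ 0.6552 -0.0436  0.    ]
 [ 0.5001 -0.0132  0.    ]
 [ 0.516   0.0799  0.    ]]
```

```bash
cat >> h.py <<'E'
def plan(x,y,z,psi=None,half=True):
    """numbers for a move to TCP (x,y,z), tool down, jaw axis yaw psi"""
    o=env.get_obs(); R=Ro.from_euler('xyz',o['tool_rot'],degrees=True).as_matrix(); p=o['tool_pos']
    cur=np.degrees(np.arctan2(R[1,2],R[0,2]))
    tilt=np.degrees(np.arccos(-R[2,0]))
    if psi is None: psi=cur
    d=psi-cur
    if half: d=(d+90)%180-90
    else: d=(d+180)%360-180
    ps=np.radians(cur+d)
    Z=np.array([np.cos(ps),np.sin(ps),0]);X=np.array([0,0,-1.]);Y=np.cross(Z,X)
    Rd=np.c_[X,Y,Z]; rv=Ro.from_matrix(R.T@Rd).as_rotvec(degrees=True)
    dp=np.array([x,y,z])-p
    print('t %.1f'%o['time_s'],'p',p,'jaw %.1f tilt %.1f'%(cur,tilt),'grip',o['grip_width'].round(4),'F',o['force'].round(1),'q7 %.0f'%o['qpos'][6])
    print(' turn first rv/120:',(rv/120).round(3),' rows>=%.1f'%(np.linalg.norm(rv)/8.59),'| then shift/0.04 (after turn):',(Rd.T@dp/.04).round(2), '| without turn:',(R.T@dp/.04).round(2))
E
python3 - <<'E'
from h import *
plan(.5416,-.139,.12,83)
E
```

```text
Traceback (most recent call last):
  File "h.py", line 55, in plan
    print('t %.1f'%o['time_s'],'p',p,'jaw %.1f tilt %.1f'%(cur,tilt),'grip',o['grip_width'].round(4),'F',o['force'].round(1),'q7 %.0f'%o['qpos'][6])
                                                                            ^^^^^^^^^^^^^^^^^^^^^
AttributeError: 'float' object has no attribute 'round'
```

```bash
sed -i "s/o\['grip_width'\].round(4)/round(o['grip_width'],4)/" h.py
python3 - <<'E'
from h import *
plan(.5416,-.139,.12,83)
E
```

```text
t 0.2 p [ 0.2589 -0.596   0.222 ] jaw -66.5 tilt 0.0 grip 0.0872 F [-0.6  0.2  0.3] q7 -3
 turn first rv/120: [ 0.254 -0.     0.   ]  rows>=3.5 | then shift/0.04 (after turn): [  2.55   5.62 -12.2 ] | without turn: [ 2.56 11.04 -7.66]
```

Request:
drive_tool(increments=[[[0, 0, 0], [0.0635, 0, 0]], [[0, 0, 0], [0.0635, 0, 0]], [[0, 0, 0], [0.0635, 0, 0]], [[0, 0, 0], [0.0635, 0, 0]], [[0.2, 0.47, -1], [0, 0, 0]], [[0.2, 0.47, -1], [0, 0, 0]], [[0.2, 0.47, -1], [0, 0, 0]], [[0.2, 0.47, -1], [0, 0, 0]], [[0.2, 0.47, -1], [0, 0, 0]], [[0.2, 0.47, -1], [0, 0, 0]]], hand=0.5)

```text
time_s: 1.25
tool_pos: [0.4008, -0.3701, 0.1744]
tool_rot: [33.0, 90.0, -64.0]
force: [0.7, -0.4, 0.4]
grip_width: 0.0653
```

```bash
python3 - <<'E'
from h import *
plan(.5416,-.139,.12,83)
E
```

```text
t 1.2 p [ 0.4008 -0.3701  0.1744] jaw -97.0 tilt 0.0 grip 0.0653 F [ 0.7 -0.4  0.4] q7 -58
 turn first rv/120: [-0.  0. -0.]  rows>=0.0 | then shift/0.04 (after turn): [ 1.36  2.79 -6.16] | without turn: [ 1.36  2.79 -6.16]
```

Request:
drive_tool(increments=[[[0.22, 0.46, -1], [0, 0, 0]], [[0.22, 0.46, -1], [0, 0, 0]], [[0.22, 0.46, -1], [0, 0, 0]], [[0.22, 0.46, -1], [0, 0, 0]], [[0.22, 0.46, -1], [0, 0, 0]], [[0.22, 0.46, -1], [0, 0, 0]], [[0.04, 0.03, -0.16], [0, 0, 0]], [[0, 0, 0], [0, 0, 0]]])

```text
time_s: 2.05
tool_pos: [0.5412, -0.1386, 0.1196]
tool_rot: [-119.0, 89.9, 144.2]
force: [-0.3, -1.1, 0.1]
grip_width: 0.0654
```

```bash
python3 - <<'E'
from h import *
c=cam('wrist','w1')
plan(.5416,-.139,.018,83)
for P in ([.5416,-.139,.044],[.5416,-.139,.018]): print(proj(c,P))
E
```

```text
t 2.1 p [ 0.5406 -0.1409  0.1199] jaw -96.9 tilt 0.1 grip 0.0653 F [ 1.  -0.6 -0.3] q7 -89
 turn first rv/120: [0. 0. 0.]  rows>=0.0 | then shift/0.04 (after turn): [ 2.55  0.02 -0.05] | without turn: [ 2.55  0.02 -0.05]
[[255.6388 197.9715]]
[[255.552  188.5281]]
```

View pics/w1.png

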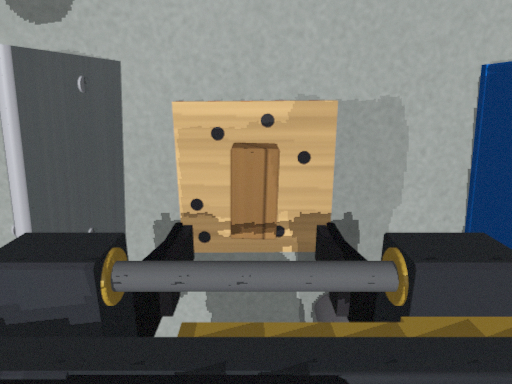

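Request:
drive_tool(increments=[[[0.85, 0, 0.02], [0, 0, 0]], [[0.85, 0, 0.02], [0, 0, 0]], [[0.6, 0, 0.02], [0, 0, 0]], [[0.25, 0, 0], [0, 0, 0]], [[0, 0, 0], [0, 0, 0]]])

```text
time_s: 2.6
tool_pos: [0.5391, -0.1448, 0.0171]
tool_rot: [-82.6, 89.8, -179.7]
force: [0.2, -0.4, 0.1]
grip_width: 0.0651
```

Request:
drive_tool(increments=[[[0, 0, 0], [0, 0, 0]], [[0, 0, 0], [0, 0, 0]], [[0, 0, 0], [0, 0, 0]], [[0, 0, 0], [0, 0, 0]], [[0, 0, 0], [0, 0, 0]]], hand=-1, squeeze=25)

```text
time_s: 3.1
tool_pos: [0.5413, -0.1429, 0.0189]
tool_rot: [89.1, 89.9, -7.9]
force: [-0.2, 1.5, 2.6]
grip_width: 0.0356
```

```bash
python3 - <<'E'
from h import *
plan(.5416,-.139,.12)
E
```

```text
t 3.1 p [ 0.5413 -0.1429  0.0189] jaw -97.0 tilt 0.1 grip 0.0356 F [-0.2  1.5  2.6] q7 -91
 turn first rv/120: [ 0.     0.    -0.001]  rows>=0.0 | then shift/0.04 (after turn): [-2.53 -0.   -0.1 ] | without turn: [-2.53 -0.   -0.1 ]
```

Request:
drive_tool(increments=[[[-0.5, 0, 0], [0, 0, 0]], [[-1, 0, 0], [0, 0, 0]], [[-1, 0, 0], [0, 0, 0]], [[-0.8, 0, 0.3], [0, 0, 0]], [[0, -0.17, 0.95], [0, 0, 0]], [[0, -0.17, 1], [0, 0, 0]], [[0, -0.17, 1], [0, 0, 0]], [[0, -0.17, 1], [0, 0, 0]], [[0, -0.17, 1], [0, 0, 0]], [[0, -0.17, 0.8], [0, 0, 0]]])

```text
time_s: 4.1
tool_pos: [0.4692, -0.3811, 0.1501]
tool_rot: [-24.5, 89.9, -121.6]
force: [0.1, 0.1, -0.8]
grip_width: 0.0359
```

```bash
python3 - <<'E'
from h import *
plan(.47,-.375,.06)
E
```

```text
t 4.1 p [ 0.4692 -0.3811  0.1501] jaw -97.1 tilt 0.1 grip 0.0359 F [ 0.1  0.1 -0.8] q7 -63
 turn first rv/120: [-0.     0.001  0.   ]  rows>=0.0 | then shift/0.04 (after turn): [ 2.25  0.   -0.15] | without turn: [ 2.25  0.   -0.16]
```

Request:
drive_tool(increments=[[[0.9, 0, -0.08], [0, 0, 0]], [[0.9, 0, -0.08], [0, 0, 0]], [[0.45, 0, 0], [0, 0, 0]], [[0, 0, 0], [0, 0, 0]]])

```text
time_s: 4.5
tool_pos: [0.469, -0.3703, 0.0566]
tool_rot: [-119.6, 89.6, 143.4]
force: [-0.9, 0.6, -0.7]
grip_width: 0.0359
```

Request:
drive_tool(increments=[[[0, 0, 0], [0, 0, 0]], [[0, 0, 0], [0, 0, 0]], [[0, 0, 0], [0, 0, 0]], [[-0.5, 0, 0], [0, 0, 0]], [[-1, 0, 0], [0, 0, 0]], [[-0.9, 0, 0], [0, 0, 0]]], hand=0.3)

```text
time_s: 5.1
tool_pos: [0.4717, -0.3722, 0.1584]
tool_rot: [54.9, 89.9, -42.1]
force: [-0.4, -1.1, 0.8]
grip_width: 0.0565
```

```bash
python3 - <<'E'
from h import *
c=cam('top','t1'); find(c)
plan(.642,.1435,.12,-6)
E
```

```text
off px (23, 316) 1144.0 z.044 [264.1719 586.4797 193.0579 115.2875   0.0612] z.03 [261.0339 596.075  196.1889 117.1573   0.0609]
off px (251, 249) 359.5 z.044 [424.1037  24.4017  68.1309  34.3864   0.1972] z.03 [423.5597  24.8806  69.2359  34.9441   0.1972]
off px (199, 197) 412.5 z.044 [554.5749 156.1509  74.4827  40.2506  75.8921] z.03 [556.1469 158.7666  75.6907  40.9034  75.8921]
off px (205, 165) 482.5 z.044 [634.6685 141.658   76.9317  51.5984  89.7127] z.03 [637.5395 144.0386  78.1795  52.4351  89.7126]
off px (347, 103) 847.5 z.044 [ 795.5673 -217.8524  111.2605   62.4068  -73.2093] z.03 [ 801.0477 -221.3025  113.0649   63.4189  -73.2093]
board px (30, 315) 3514.0 [259.9875 590.4777 199.921  152.608    0.1321]
board px (315, 201) 2426.5 [ 546.6401 -138.9598  129.8531  129.5279   -6.353 ]
board px (202, 180) 2367.5 [605.2533 153.7353 134.6211 131.3355 -14.8118]
red px (132, 95) 485.5 [834.3135 352.222  136.2702  45.1363  60.6637]
t 5.2 p [ 0.4749 -0.3745  0.1659] jaw -97.0 tilt 0.7 grip 0.0564 F [ 2.8 -2.   4.8] q7 -64
 turn first rv/120: [ 0.742 -0.001 -0.006]  rows>=10.4 | then shift/0.04 (after turn): [  1.15 -13.31  -2.8 ] | without turn: [  1.09   2.56 -13.37]
```

View pics/t1.png

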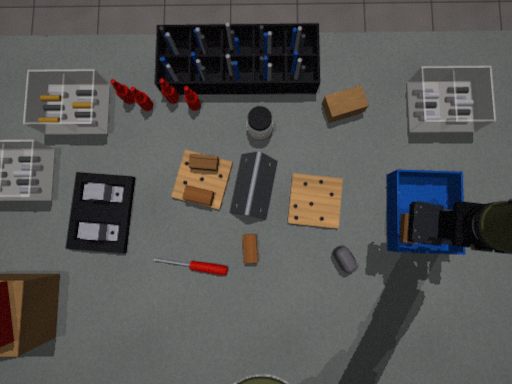

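```bash
python3 - <<'E'
from h import *
plan(.4245,.025,.11,-90)
E
```

```text
t 5.2 p [ 0.4749 -0.3745  0.1659] jaw -97.0 tilt 0.7 grip 0.0564 F [ 2.8 -2.   4.8] q7 -64
 turn first rv/120: [-0.058  0.003 -0.005]  rows>=0.8 | then shift/0.04 (after turn): [ 1.4  -1.26 -9.99] | without turn: [ 1.31 -2.48 -9.77]
```

Request:
drive_tool(increments=[[[0, 0, 0], [-0.058, 0, 0]], [[0.1, -0.13, -1], [0, 0, 0]], [[0.1, -0.13, -1], [0, 0, 0]], [[0.1, -0.13, -1], [0, 0, 0]], [[0.1, -0.13, -1], [0, 0, 0]], [[0.1, -0.13, -1], [0, 0, 0]], [[0.1, -0.13, -1], [0, 0, 0]], [[0.1, -0.13, -1], [0, 0, 0]], [[0.1, -0.13, -1], [0, 0, 0]], [[0.2, -0.13, -1], [0, 0, 0]]], hand=0.5)

```text
time_s: 6.15
tool_pos: [0.4257, -0.0106, 0.1175]
tool_rot: [69.9, 89.8, -20.2]
force: [1.1, -0.3, -0.1]
grip_width: 0.0655
```

Request:
drive_tool(increments=[[[0.2, -0.13, -1], [0, 0, 0]], [[0.2, 0, 0], [0, 0, 0]], [[0, 0, 0], [0, 0, 0]]])

```text
time_s: 6.45
tool_pos: [0.4194, 0.0285, 0.1001]
tool_rot: [5.9, 89.9, -84.0]
force: [-0.2, -0.7, -0.1]
grip_width: 0.0652
```

```bash
python3 - <<'E'
from h import *
plan(.4245,.025,.007,-90)
c=cam('wrist','w2'); print(proj(c,[.4236,.0249,.03]))
E
```

```text
t 6.5 p [0.4194 0.0285 0.1001] jaw -89.9 tilt 0.1 grip 0.0652 F [-0.2 -0.7 -0.1] q7 -95
 turn first rv/120: [ 0.001  0.001 -0.   ]  rows>=0.0 | then shift/0.04 (after turn): [2.33 0.13 0.09] | without turn: [2.33 0.13 0.08]
[[259.867 195.706]]
```

View pics/w2.png

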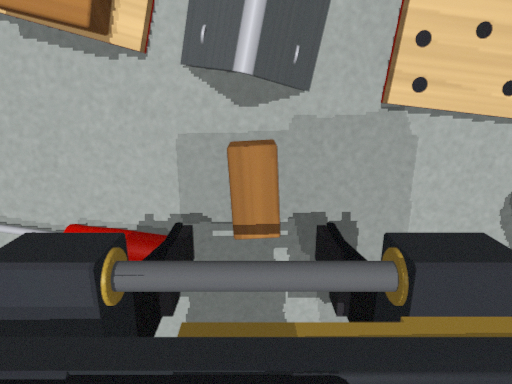

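```bash
python3 - <<'E'
from h import *
c=cam('top')
print(ray(c,[[228,264],[228,274],[192,262]],.015), ray(c,[[345,260]],.06))
E
```

```text
[[0.3853 0.0836 0.015 ]
 [0.3605 0.0834 0.015 ]
 [0.3902 0.1751 0.015 ]] [[ 0.3985 -0.2013  0.06  ]]
```

Request:
drive_tool(increments=[[[0.85, 0.06, 0.04], [0, 0, 0]], [[0.85, 0.07, 0.05], [0, 0, 0]], [[0.4, 0, 0], [0, 0, 0]], [[0.2, 0, 0], [0, 0, 0]], [[0, 0, 0], [0, 0, 0]]])

```text
time_s: 7.05
tool_pos: [0.4248, 0.0235, 0.0078]
tool_rot: [-98.5, 89.9, 171.4]
force: [0.6, 0.0, -0.3]
grip_width: 0.065
```

Request:
drive_tool(increments=[[[0, 0, 0], [0, 0, 0]], [[0, 0, 0], [0, 0, 0]], [[0, 0, 0], [0, 0, 0]], [[0, 0, 0], [0, 0, 0]], [[0, 0, 0], [0, 0, 0]]], hand=-1)

```text
time_s: 7.55
tool_pos: [0.4254, 0.0245, 0.0087]
tool_rot: [81.4, 89.9, -8.7]
force: [0.3, -0.0, 2.2]
grip_width: 0.0362
```

```bash
python3 - <<'E'
from h import *
plan(.56,-.375,.15)
E
```

```text
t 7.5 p [0.4254 0.0245 0.0087] jaw -90.0 tilt 0.1 grip 0.0362 F [ 0.3 -0.   2.2] q7 -101
 turn first rv/120: [ 0.     0.    -0.001]  rows>=0.0 | then shift/0.04 (after turn): [-3.53  3.37  9.99] | without turn: [-3.53  3.37  9.99]
```

Request:
drive_tool(increments=[[[-0.6, 0, 0], [0, 0, 0]], [[-1, 0, 0], [0, 0, 0]], [[-1, 0, 0.2], [0, 0, 0]], [[-0.9, 0.2, 0.6], [0, 0, 0]], [[0, 0.35, 1], [0, 0, 0]], [[0, 0.35, 1], [0, 0, 0]], [[0, 0.35, 1], [0, 0, 0]], [[0, 0.35, 1], [0, 0, 0]], [[0, 0.35, 1], [0, 0, 0]], [[0, 0.35, 1], [0, 0, 0]]])

```text
time_s: 8.55
tool_pos: [0.5168, -0.2494, 0.1479]
tool_rot: [-71.8, 90.0, -161.8]
force: [1.1, 0.2, -0.9]
grip_width: 0.036
```

Request:
drive_tool(increments=[[[0, 0.35, 1], [0, 0, 0]], [[0, 0.35, 1], [0, 0, 0]], [[0, 0.35, 1], [0, 0, 0]], [[0, 0, 0.2], [0, 0, 0]], [[0, 0, 0], [0, 0, 0]]])

```text
time_s: 9.05
tool_pos: [0.5575, -0.3776, 0.147]
tool_rot: [-108.0, 89.9, 161.8]
force: [-0.1, 0.4, -0.4]
grip_width: 0.036
```

```bash
python3 - <<'E'
from h import *
plan(.56,-.38,.05)
E
```

```text
t 9.1 p [ 0.5575 -0.3776  0.147 ] jaw -90.2 tilt 0.1 grip 0.036 F [-0.1  0.4 -0.4] q7 -63
 turn first rv/120: [ 0.    -0.     0.001]  rows>=0.0 | then shift/0.04 (after turn): [2.42 0.06 0.06] | without turn: [2.42 0.07 0.06]
```

Request:
drive_tool(increments=[[[0.9, 0, 0.06], [0, 0, 0]], [[0.9, 0, 0], [0, 0, 0]], [[0.55, 0, 0], [0, 0, 0]], [[0, 0, 0], [0, 0, 0]]])

```text
time_s: 9.45
tool_pos: [0.5561, -0.374, 0.0502]
tool_rot: [-129.3, 89.5, 140.8]
force: [0.3, -0.0, -1.0]
grip_width: 0.0359
```

Request:
drive_tool(increments=[[[0, 0, 0], [0, 0, 0]], [[0, 0, 0], [0, 0, 0]], [[0, 0, 0], [0, 0, 0]], [[-0.5, 0, 0], [0, 0, 0]], [[-1, 0, 0], [0, 0, 0]], [[-1, 0, 0], [0, 0, 0]], [[0, 0, 0], [0, 0, 0]]], hand=0.3)

```text
time_s: 10.15
tool_pos: [0.5628, -0.3803, 0.1632]
tool_rot: [56.4, 89.2, -33.7]
force: [0.6, -1.7, 0.4]
grip_width: 0.0562
```

```bash
python3 - <<'E'
from h import *
c=cam('top','t2'); find(c)
plan(.642,.1435,.12,-6)
E
```

```text
off px (24, 316) 1153.5 z.044 [264.1745 583.993  193.0579 120.2609   0.0612] z.03 [261.0366 593.5479 196.1889 122.2114   0.0609]
off px (199, 197) 419.5 z.044 [554.3405 155.2182  77.4218  40.2506  75.8921] z.03 [555.9086 157.8187  78.6775  40.9034  75.8921]
off px (412, 196) 233.0 z.044 [ 555.5148 -374.38     68.6233   33.9045    2.7502] z.03 [ 557.102  -380.3686   69.7363   34.4543    2.7501]
off px (205, 165) 490.0 z.044 [634.1484 143.4492  79.0489  50.7407  82.5921] z.03 [637.011  145.8588  80.331   51.5636  82.592 ]
off px (346, 102) 847.0 z.044 [ 795.6942 -218.7593  109.3308   62.4007  -72.839 ] z.03 [ 801.1768 -222.2241  111.1039   63.4128  -72.839 ]
board px (30, 315) 3497.5 [259.8998 590.6853 199.8989 152.4505   0.0581]
board px (315, 201) 2427.0 [ 546.4937 -138.942   130.127   129.5318   -6.3427]
board px (202, 180) 2369.5 [604.8558 153.5261 133.9596 131.5903 -14.8118]
red px (132, 95) 479.0 [834.5189 351.4131 133.7729  47.043   68.0823]
t 10.2 p [ 0.5613 -0.3795  0.1599] jaw -90.0 tilt 0.6 grip 0.0562 F [ 0.7  0.4 -0.5] q7 -63
 turn first rv/120: [-0.7    0.005 -0.001]  rows>=9.8 | then shift/0.04 (after turn): [ 1.   13.21  0.64] | without turn: [  0.94   2.   -13.08]
```

View pics/t2.png

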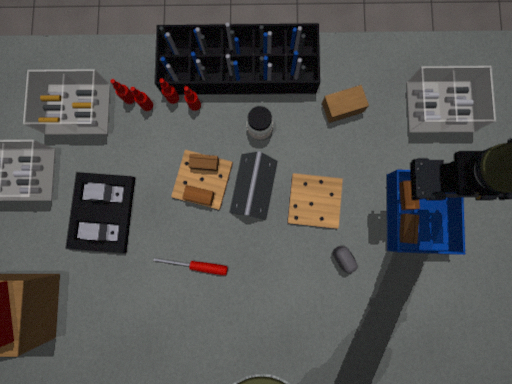

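```bash
python3 - <<'E'
from h import *
c=cam('top'); print(ray(c,[[197,108],[193,98],[175,100]],.0),ray(c,[[197,108],[187,88],[260,112]],.08))
E
```

```text
[[0.8014 0.1732 0.    ]
 [0.8298 0.1847 0.    ]
 [0.8245 0.234  0.    ]] [[0.7711 0.1575 0.08  ]
 [0.8232 0.1836 0.08  ]
 [0.7597 0.0013 0.08  ]]
```

Request:
drive_tool(increments=[[[0, 0.2, -1], [-0.07, 0, 0]], [[0, 0.35, -1], [-0.07, 0, 0]], [[0, 0.5, -0.95], [-0.07, 0, 0]], [[0, 0.6, -0.85], [-0.07, 0, 0]], [[0, 0.7, -0.75], [-0.07, 0, 0]], [[0, 0.8, -0.65], [-0.07, 0, 0]], [[0, 0.85, -0.5], [-0.07, 0, 0]], [[0, 0.9, -0.4], [-0.07, 0, 0]], [[0, 0.95, -0.3], [-0.07, 0, 0]], [[0, 1, -0.1], [-0.07, 0, 0]]], hand=0.5)

```text
time_s: 11.25
tool_pos: [0.6235, 0.0266, 0.1532]
tool_rot: [-158.6, 89.9, -164.3]
force: [0.6, 0.5, 0.0]
grip_width: 0.0649
```

```bash
python3 - <<'E'
from h import *
plan(.642,.1435,.12,-6)
E
```

```text
t 11.2 p [0.6235 0.0266 0.1532] jaw -5.7 tilt 0.1 grip 0.0649 F [0.6 0.5 0. ] q7 -21
 turn first rv/120: [ 0.002 -0.001  0.   ]  rows>=0.0 | then shift/0.04 (after turn): [0.83 2.95 0.15] | without turn: [0.83 2.95 0.17]
```

Request:
drive_tool(increments=[[[0.2, 1, 0.05], [0, 0, 0]], [[0.2, 1, 0.05], [0, 0, 0]], [[0.2, 0.95, 0.05], [0, 0, 0]], [[0.2, 0, 0], [0, 0, 0]], [[0, 0, 0], [0, 0, 0]]])

```text
time_s: 11.75
tool_pos: [0.641, 0.1428, 0.1197]
tool_rot: [-163.5, 89.8, -169.4]
force: [0.7, -1.1, -1.2]
grip_width: 0.0653
```

```bash
python3 - <<'E'
from h import *
plan(.642,.1435,.018,-6)
c=cam('wrist','w3'); print(proj(c,[.642,.1435,.044]))
E
```

```text
t 11.8 p [0.641  0.1428 0.1197] jaw -5.9 tilt 0.2 grip 0.0653 F [ 0.7 -1.1 -1.2] q7 -33
 turn first rv/120: [ 0.001 -0.002  0.001]  rows>=0.0 | then shift/0.04 (after turn): [2.54 0.02 0.02] | without turn: [2.54 0.02 0.03]
[[255.5651 198.3443]]
```

View pics/w3.png

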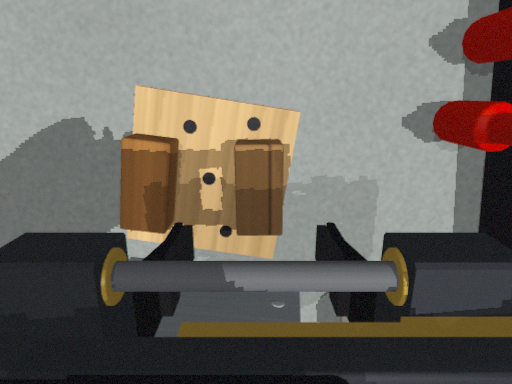

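Request:
drive_tool(increments=[[[0.85, 0, 0.05], [0, 0, 0]], [[0.85, 0, 0], [0, 0, 0]], [[0.6, 0, 0], [0, 0, 0]], [[0.24, 0, 0], [0, 0, 0]], [[0, 0, 0], [0, 0, 0]]])

```text
time_s: 12.3
tool_pos: [0.6441, 0.1396, 0.0193]
tool_rot: [-144.3, 89.8, -150.5]
force: [1.0, 0.9, 0.5]
grip_width: 0.0651
```

Request:
drive_tool(increments=[[[0, 0, 0], [0, 0, 0]], [[0, 0, 0], [0, 0, 0]], [[0, 0, 0], [0, 0, 0]], [[0, 0, 0], [0, 0, 0]], [[0, 0, 0], [0, 0, 0]]], hand=-1)

```text
time_s: 12.8
tool_pos: [0.6451, 0.1419, 0.0212]
tool_rot: [-0.4, 90.0, -6.4]
force: [-0.1, -0.6, 1.6]
grip_width: 0.036
```

```bash
python3 - <<'E'
from h import *
plan(.515,-.435,.15,-10)
E
```

```text
t 12.8 p [0.6451 0.1419 0.0212] jaw -6.0 tilt 0.0 grip 0.036 F [-0.1 -0.6  1.6] q7 -36
 turn first rv/120: [ 0.033  0.    -0.   ]  rows>=0.5 | then shift/0.04 (after turn): [ -3.22 -14.77  -0.7 ] | without turn: [ -3.22 -14.68  -1.72]
```

```bash
cat >> h.py <<'E'
def turnmove(x,y,z,psi,n,lift=0):
    """shift numbers for straight world move of n rows while turning evenly about tool x"""
    o=env.get_obs(); R=Ro.from_euler('xyz',o['tool_rot'],degrees=True).as_matrix()
    cur=np.degrees(np.arctan2(R[1,2],R[0,2])); d=(psi-cur+90)%180-90
    dp=(np.array([x,y,z])-o['tool_pos'])/n
    print('turn per row wx %.3f'%(-d/n/120), 'step mm %.0f'%(np.linalg.norm(dp)*1000),'deg %.1f'%(d/n))
    for i in range(n):
        a=np.radians(cur+d*i/n); Z=np.array([np.cos(a),np.sin(a),0]);X=np.array([0,0,-1.]);Y=np.cross(Z,X)
        print(i,(np.c_[X,Y,Z].T@dp/.04).round(2))
E

```

Request:
drive_tool(increments=[[[-0.6, 0, 0], [0, 0, 0]], [[-1, 0, 0], [0, 0, 0]], [[-1, 0, 0], [0, 0, 0]], [[-0.6, 0, 0], [0, 0, 0]]])

```text
time_s: 13.2
tool_pos: [0.6459, 0.1425, 0.1521]
tool_rot: [17.7, 89.8, 11.7]
force: [-0.4, -0.2, -0.4]
grip_width: 0.0356
```

```bash
python3 - <<'E'
from h import *
turnmove(.47,-.425,.15,-90,14)
E
```

```text
turn per row wx 0.050 step mm 42 deg -6.0
0 [ 0.   -1.04 -0.21]
1 [ 0.   -1.06 -0.1 ]
2 [ 0.   -1.06  0.01]
3 [ 0.   -1.05  0.13]
4 [ 0.   -1.03  0.23]
5 [ 0.   -1.    0.34]
6 [ 0.   -0.96  0.44]
7 [ 0.   -0.91  0.54]
8 [ 0.   -0.85  0.64]
9 [ 0.   -0.78  0.72]
10 [ 0.  -0.7  0.8]
11 [ 0.   -0.61  0.87]
12 [ 0.   -0.52  0.93]
13 [ 0.   -0.42  0.98]
```

Request:
drive_tool(increments=[[[0, -1, -0.2], [0.05, 0, 0]], [[0, -1, -0.1], [0.05, 0, 0]], [[0, -1, 0], [0.05, 0, 0]], [[0, -1, 0.13], [0.05, 0, 0]], [[0, -1, 0.23], [0.05, 0, 0]], [[0, -1, 0.34], [0.05, 0, 0]], [[0, -0.96, 0.44], [0.05, 0, 0]], [[0, -0.91, 0.54], [0.05, 0, 0]], [[0, -0.85, 0.64], [0.05, 0, 0]], [[0, -0.78, 0.72], [0.05, 0, 0]]])

```text
time_s: 14.2
tool_pos: [0.5207, -0.255, 0.1488]
tool_rot: [10.2, 90.0, -56.0]
force: [-0.2, -0.7, 0.1]
grip_width: 0.0361
```

Request:
drive_tool(increments=[[[0, -0.7, 0.8], [0.05, 0, 0]], [[0, -0.6, 0.87], [0.05, 0, 0]], [[0, -0.52, 0.93], [0.05, 0, 0]], [[0, -0.42, 0.98], [0.05, 0, 0]], [[0, 0, 0], [0, 0, 0]]])

```text
time_s: 14.7
tool_pos: [0.4665, -0.4242, 0.1482]
tool_rot: [-31.3, 89.7, -122.1]
force: [-1.0, 0.2, -0.6]
grip_width: 0.0357
```

```bash
python3 - <<'E'
from h import *
plan(.47,-.425,.058,-90)
E
```

```text
t 14.7 p [ 0.4665 -0.4242  0.1482] jaw -90.8 tilt 0.3 grip 0.0357 F [-1.   0.2 -0.6] q7 -55
 turn first rv/120: [-0.006  0.002  0.001]  rows>=0.1 | then shift/0.04 (after turn): [2.26 0.09 0.02] | without turn: [2.25 0.09 0.01]
```

Request:
drive_tool(increments=[[[0.9, 0.05, 0], [-0.006, 0, 0]], [[0.9, 0.04, 0], [0, 0, 0]], [[0.4, 0, 0], [0, 0, 0]], [[0, 0, 0], [0, 0, 0]]])

```text
time_s: 15.1
tool_pos: [0.4734, -0.4144, 0.0577]
tool_rot: [-132.0, 89.7, 138.7]
force: [0.2, -0.2, -0.6]
grip_width: 0.0361
```

Request:
drive_tool(increments=[[[0, 0, 0], [0, 0, 0]], [[0, 0, 0], [0, 0, 0]], [[0, 0, 0], [0, 0, 0]], [[-0.5, 0, 0], [0, 0, 0]], [[-1, 0, 0], [0, 0, 0]], [[-1, 0, 0], [0, 0, 0]], [[0, 0, 0], [0, 0, 0]]], hand=0.2)

```text
time_s: 15.8
tool_pos: [0.4788, -0.4189, 0.1691]
tool_rot: [47.7, 89.2, -41.6]
force: [1.1, 0.3, -0.1]
grip_width: 0.0523
```

```bash
python3 - <<'E'
from h import *
c=cam('top','t3'); find(c)
turnmove(.556,.157,.13,-14,14)
E
```

```text
off px (23, 316) 1133.0 z.044 [264.1705 587.7232 193.0579 112.8004   0.0612] z.03 [261.0328 597.338  196.189  114.6299   0.0612]
off px (412, 229) 370.0 z.044 [ 472.739  -370.87     67.8527   37.4069   -6.9385] z.03 [ 472.9839 -376.8018   68.9532   38.0136   -6.9386]
off px (429, 225) 336.0 z.044 [ 483.5983 -412.5782   66.3457   33.0621    0.5823] z.03 [ 484.0192 -419.1862   67.4217   33.5983    0.5823]
off px (199, 196) 412.0 z.044 [555.0972 157.1403  73.6763  40.0806  76.5285] z.03 [556.6777 159.772   74.8712  40.7306  76.5285]
off px (412, 196) 349.0 z.044 [ 555.4264 -374.4585   68.2514   34.373     1.5417] z.03 [ 557.0122 -380.4484   69.3583   34.9305    1.5416]
off px (347, 104) 842.0 z.044 [ 793.7477 -218.0946  111.591    66.2709  -72.2755] z.03 [ 799.1988 -221.5485  113.4009   67.3457  -72.2754]
board px (29, 315) 3423.0 [263.3731 585.6824 203.2545 149.3871   3.8386]
board px (315, 201) 2429.5 [ 546.5739 -138.8224  129.9941  129.7873   -6.3427]
board px (202, 180) 2356.0 [603.0448 154.2026 131.4394 129.7991  75.4929]
turn per row wx -0.045 step mm 42 deg 5.4
0 [ 0.06  0.15 -1.02]
1 [ 0.06  0.25 -1.01]
2 [ 0.06  0.34 -0.98]
3 [ 0.06  0.43 -0.94]
4 [ 0.06  0.52 -0.9 ]
5 [ 0.06  0.6  -0.85]
6 [ 0.06  0.68 -0.79]
7 [ 0.06  0.75 -0.72]
8 [ 0.06  0.81 -0.65]
9 [ 0.06  0.87 -0.57]
10 [ 0.06  0.92 -0.48]
11 [ 0.06  0.96 -0.39]
12 [ 0.06  0.99 -0.3 ]
13 [ 0.06  1.02 -0.21]
```

View pics/t3.png

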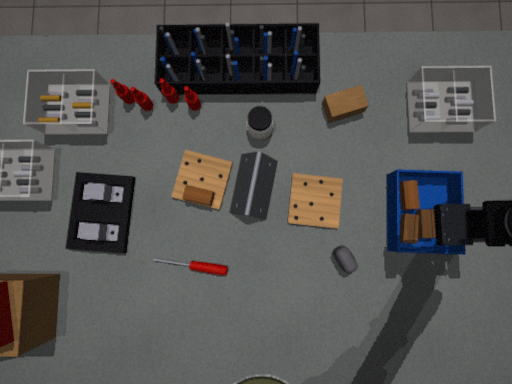

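Request:
drive_tool(increments=[[[0.05, 0.15, -1], [-0.045, 0, 0]], [[0.05, 0.25, -1], [-0.045, 0, 0]], [[0.05, 0.34, -0.98], [-0.045, 0, 0]], [[0.05, 0.43, -0.94], [-0.045, 0, 0]], [[0.05, 0.52, -0.9], [-0.045, 0, 0]], [[0.05, 0.6, -0.85], [-0.045, 0, 0]], [[0.05, 0.68, -0.79], [-0.045, 0, 0]], [[0.05, 0.75, -0.72], [-0.045, 0, 0]], [[0.05, 0.81, -0.65], [-0.045, 0, 0]], [[0.05, 0.87, -0.57], [-0.045, 0, 0]]], hand=0.5)

```text
time_s: 16.85
tool_pos: [0.5299, -0.0042, 0.1403]
tool_rot: [-57.6, 90.0, -92.7]
force: [0.4, 0.1, 1.0]
grip_width: 0.0654
```

Request:
drive_tool(increments=[[[0.1, 0.92, -0.48], [-0.045, 0, 0]], [[0.1, 0.96, -0.39], [-0.045, 0, 0]], [[0.1, 0.99, -0.3], [-0.045, 0, 0]], [[0.1, 1, -0.2], [-0.045, 0, 0]], [[0, 0, 0], [0, 0, 0]]])

```text
time_s: 17.35
tool_pos: [0.5509, 0.1656, 0.1242]
tool_rot: [114.1, 89.7, 101.0]
force: [-0.3, 0.9, -0.8]
grip_width: 0.0654
```

```bash
python3 - <<'E'
from h import *
plan(.555,.157,.018,-14)
c=cam('wrist','w4'); print(proj(c,[.555,.157,.044]))
E
```

```text
t 17.4 p [0.5509 0.1656 0.1242] jaw -13.1 tilt 0.3 grip 0.0654 F [-0.3  0.9 -0.8] q7 -42
 turn first rv/120: [ 0.008 -0.001 -0.002]  rows>=0.1 | then shift/0.04 (after turn): [ 2.65 -0.18  0.15] | without turn: [ 2.65 -0.2   0.15]
[[261.8961 207.3192]]
```

View pics/w4.png

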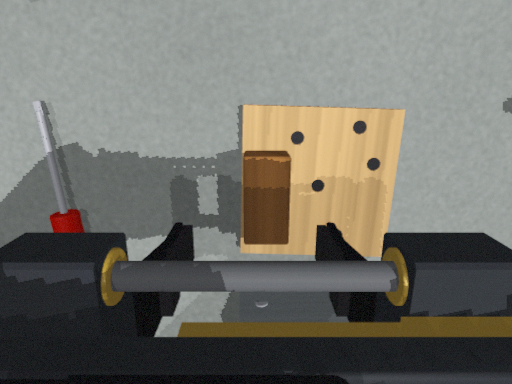

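Request:
drive_tool(increments=[[[0.85, -0.05, 0.1], [0.008, 0, 0]], [[0.85, -0.05, 0.1], [0, 0, 0]], [[0.65, 0, 0.05], [0, 0, 0]], [[0.3, 0, 0], [0, 0, 0]], [[0, 0, 0], [0, 0, 0]]])

```text
time_s: 17.9
tool_pos: [0.5604, 0.1499, 0.0171]
tool_rot: [-141.9, 89.8, -156.7]
force: [-0.0, 0.7, -0.5]
grip_width: 0.0652
```

Request:
drive_tool(increments=[[[0, 0, 0], [0, 0, 0]], [[0, 0, 0], [0, 0, 0]], [[0, 0, 0], [0, 0, 0]], [[0, 0, 0], [0, 0, 0]], [[0, 0, 0], [0, 0, 0]]], hand=-1)

```text
time_s: 18.4
tool_pos: [0.5613, 0.1518, 0.0192]
tool_rot: [2.1, 90.0, -12.6]
force: [-2.3, -0.3, 3.6]
grip_width: 0.036
```

Request:
drive_tool(increments=[[[-0.6, 0, 0], [0, 0, 0]], [[-1, 0, 0], [0, 0, 0]], [[-1, 0, 0], [0, 0, 0]], [[-0.6, 0, 0], [0, 0, 0]]])

```text
time_s: 18.8
tool_pos: [0.5625, 0.1522, 0.1498]
tool_rot: [22.7, 89.8, 8.0]
force: [1.1, 0.4, -0.4]
grip_width: 0.0362
```

```bash
python3 - <<'E'
from h import *
plan(.556,-.425,.15)
turnmove(.556,-.425,.15,-90,14)
E
```

```text
t 18.8 p [0.5625 0.1522 0.1498] jaw -14.7 tilt 0.2 grip 0.0362 F [ 1.1  0.4 -0.4] q7 -42
 turn first rv/120: [ 0.     0.002 -0.001]  rows>=0.0 | then shift/0.04 (after turn): [ -0.  -14.    3.5] | without turn: [ -0.01 -14.     3.5 ]
turn per row wx 0.045 step mm 41 deg -5.4
0 [-0.   -1.    0.25]
1 [-0.   -0.97  0.34]
2 [-0.   -0.94  0.43]
3 [-0.   -0.89  0.52]
4 [-0.   -0.84  0.6 ]
5 [-0.   -0.78  0.68]
6 [-0.   -0.71  0.75]
7 [-0.   -0.64  0.81]
8 [-0.   -0.56  0.87]
9 [-0.   -0.48  0.91]
10 [-0.   -0.39  0.95]
11 [-0.   -0.3   0.99]
12 [-0.   -0.2   1.01]
13 [-0.   -0.11  1.03]
```

Request:
drive_tool(increments=[[[0, -1, 0.25], [0.045, 0, 0]], [[0, -0.97, 0.34], [0.045, 0, 0]], [[0, -0.94, 0.43], [0.045, 0, 0]], [[0, -0.89, 0.52], [0.045, 0, 0]], [[0, -0.84, 0.6], [0.045, 0, 0]], [[0, -0.78, 0.68], [0.045, 0, 0]], [[0, -0.71, 0.75], [0.045, 0, 0]], [[0, -0.64, 0.81], [0.045, 0, 0]], [[0, -0.56, 0.87], [0.045, 0, 0]], [[0, -0.48, 0.91], [0.045, 0, 0]]])

```text
time_s: 19.8
tool_pos: [0.5558, -0.2629, 0.1466]
tool_rot: [3.5, 90.0, -65.4]
force: [0.9, 0.1, -0.6]
grip_width: 0.0358
```

Request:
drive_tool(increments=[[[0, -0.39, 0.95], [0.045, 0, 0]], [[0, -0.3, 0.99], [0.045, 0, 0]], [[0, -0.2, 1], [0.045, 0, 0]], [[0, -0.11, 1], [0.045, 0, 0]], [[0, 0, 0], [0, 0, 0]]])

```text
time_s: 20.3
tool_pos: [0.5496, -0.4331, 0.1456]
tool_rot: [-25.9, 89.7, -116.8]
force: [-0.9, -0.3, 0.1]
grip_width: 0.036
```

```bash
python3 - <<'E'
from h import *
plan(.563,-.427,.058,-90)
E
```

```text
t 20.3 p [ 0.5496 -0.4331  0.1456] jaw -90.9 tilt 0.3 grip 0.036 F [-0.9 -0.3  0.1] q7 -60
 turn first rv/120: [-0.008  0.002  0.001]  rows>=0.1 | then shift/0.04 (after turn): [ 2.19  0.33 -0.15] | without turn: [ 2.19  0.34 -0.17]
```

Request:
drive_tool(increments=[[[0.9, 0.15, -0.1], [-0.008, 0, 0]], [[0.9, 0.15, -0.05], [0, 0, 0]], [[0.4, 0, 0], [0, 0, 0]], [[0, 0, 0], [0, 0, 0]]])

```text
time_s: 20.7
tool_pos: [0.5641, -0.4174, 0.0564]
tool_rot: [-128.8, 89.8, 141.9]
force: [0.1, 0.5, -0.5]
grip_width: 0.0356
```

Request:
drive_tool(increments=[[[0, 0, 0], [0, 0, 0]], [[0, 0, 0], [0, 0, 0]], [[0, 0, 0], [0, 0, 0]], [[-0.5, 0, 0], [0, 0, 0]], [[-1, 0, 0], [0, 0, 0]], [[-1, 0, 0], [0, 0, 0]], [[0, 0, 0], [0, 0, 0]]], hand=0.2)

```text
time_s: 21.4
tool_pos: [0.5689, -0.4208, 0.1674]
tool_rot: [53.8, 89.2, -35.5]
force: [0.1, -0.3, 1.1]
grip_width: 0.0523
```

```bash
python3 - <<'E'
from h import *
c=cam('top','t4'); find(c); plan(.5,-.25,.15,80)
E
```

```text
off px (23, 316) 1139.0 z.044 [264.1705 587.7232 193.0579 112.8004   0.0612] z.03 [261.0328 597.338  196.189  114.6299   0.0612]
off px (412, 229) 311.0 z.044 [ 471.9202 -370.3292   68.0342   35.3418   -7.2524] z.03 [ 472.1517 -376.252    69.1377   35.9149   -7.2524]
off px (412, 196) 357.5 z.044 [ 555.3831 -374.9272   67.5179   36.6513   -0.1271] z.03 [ 556.9683 -380.9247   68.613    37.2457   -0.1269]
off px (347, 102) 853.0 z.044 [ 796.3988 -220.2575  106.1522   61.616   -73.1399] z.03 [ 801.8926 -223.7465  107.8738   62.6153  -73.1399]
board px (29, 315) 3503.5 [263.3731 585.6824 203.2545 149.3871   3.8386]
board px (315, 201) 2424.5 [ 546.54   -138.953   130.0355  129.5367   -6.3531]
board px (202, 180) 2365.0 [603.0095 154.168  131.4775 129.8689  75.5118]
red px (132, 95) 471.0 [833.795  351.6553 134.3396  46.5047  67.3666]
t 21.4 p [ 0.5675 -0.42    0.164 ] jaw -89.3 tilt 0.5 grip 0.0521 F [-0.3  0.3 -0.3] q7 -60
 turn first rv/120: [ 0.089  0.002 -0.004]  rows>=1.2 | then shift/0.04 (after turn): [ 0.35 -2.4  -3.89] | without turn: [ 0.32 -1.64 -4.27]
```

View pics/t4.png

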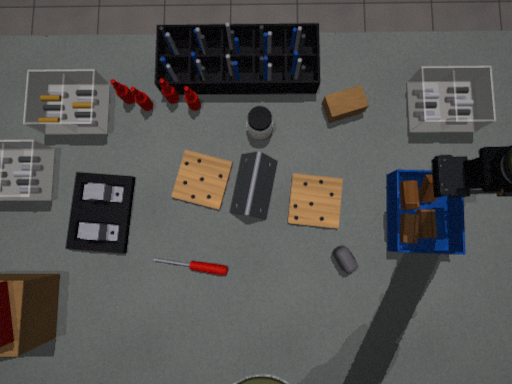

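```bash
cat >> h.py <<'E'
RO=np.array([.586,.018]); RY=-10.0
def rw(xr,yr):
    a=np.radians(RY); return RO+xr*np.array([np.cos(a),np.sin(a)])+yr*np.array([-np.sin(a),np.cos(a)])
def wr(x,y):
    a=np.radians(RY); d=np.array([x,y])-RO; return np.array([d@[np.cos(a),np.sin(a)],d@[-np.sin(a),np.cos(a)]])
E
python3 - <<'E'
from h import *
print(wr(.5465,-.139),wr(.603,.154),rw(-.01,-.256))
c=cam('top')
g=c['frame'][150:225,225:285].mean(2)
# apex: bright line per row
for r in range(155,212,6):
    row=c['frame'][r,230:280].astype(float).mean(1); j=np.argmax(cv2.GaussianBlur(row[None],(3,1),0)[0]); print(r,230+j,ray(c,[[230+j,r]],.068)[0][:2],end=';')
x,y=rw(-.01,-.258)
print(); turnmove(x,y,.15,-10,10)
E
```

```text
[-0.0116 -0.1615] [-0.0069  0.1369] [ 0.5317 -0.2324]
155 258 [0.6542 0.0065];161 257 [0.6391 0.009 ];167 256 [0.6241 0.0115];173 254 [0.6092 0.0164];179 253 [0.5943 0.0188];185 252 [0.5794 0.0213];191 251 [0.5647 0.0237];197 250 [0.55   0.0261];203 248 [0.5353 0.031 ];209 247 [0.5207 0.0333];
turn per row wx -0.066 step mm 19 deg 7.9
0 [ 0.03 -0.08 -0.46]
1 [ 0.03 -0.02 -0.47]
2 [ 0.03  0.05 -0.47]
3 [ 0.03  0.11 -0.46]
4 [ 0.03  0.17 -0.44]
5 [ 0.03  0.23 -0.41]
6 [ 0.03  0.29 -0.37]
7 [ 0.03  0.34 -0.33]
8 [ 0.03  0.38 -0.28]
9 [ 0.03  0.41 -0.23]
```

```bash
sed -i 's/RO=np.array(\[.586,.018\]); RY=-10.0/RO=np.array([.586,.019]); RY=-11.0/' h.py
python3 - <<'E'
from h import *
print(wr(.5465,-.139),wr(.603,.154),rw(-.009,-.258))
x,y=rw(-.009,-.258)
print(); turnmove(x,y,.15,-11,10)
E
```

```text
[-0.0086 -0.1626] [-0.0091  0.1358] [ 0.5279 -0.2325]

turn per row wx -0.065 step mm 19 deg 7.8
0 [ 0.03 -0.09 -0.47]
1 [ 0.03 -0.03 -0.48]
2 [ 0.03  0.04 -0.47]
3 [ 0.03  0.1  -0.46]
4 [ 0.03  0.17 -0.45]
5 [ 0.03  0.23 -0.42]
6 [ 0.03  0.28 -0.38]
7 [ 0.03  0.33 -0.34]
8 [ 0.03  0.37 -0.29]
9 [ 0.03  0.41 -0.24]
```

Request:
drive_tool(increments=[[[0, -0.09, -0.47], [-0.065, 0, 0]], [[0, -0.03, -0.48], [-0.065, 0, 0]], [[0, 0.04, -0.47], [-0.065, 0, 0]], [[0, 0.1, -0.46], [-0.065, 0, 0]], [[0, 0.17, -0.45], [-0.065, 0, 0]], [[0, 0.23, -0.42], [-0.065, 0, 0]], [[0, 0.28, -0.38], [-0.065, 0, 0]], [[0, 0.33, -0.34], [-0.065, 0, 0]], [[0.1, 0.37, -0.29], [-0.065, 0, 0]], [[0.2, 0.41, -0.24], [-0.065, 0, 0]]], hand=1)

```text
time_s: 22.5
tool_pos: [0.5271, -0.2313, 0.1457]
tool_rot: [177.6, 89.9, 166.6]
force: [0.6, 0.2, -0.8]
grip_width: 0.0866
```

```bash
python3 - <<'E'
from h import *
x,y=rw(-.009,-.258); plan(x,y,.004,-11)
E
```

```text
t 22.5 p [ 0.5271 -0.2313  0.1457] jaw -11.0 tilt 0.1 grip 0.0866 F [ 0.6  0.2 -0.8] q7 3
 turn first rv/120: [ 0. -0. -0.]  rows>=0.0 | then shift/0.04 (after turn): [ 3.54 -0.03  0.03] | without turn: [ 3.54 -0.03  0.03]
```

Request:
drive_tool(increments=[[[1, 0, 0], [0, 0, 0]], [[1, 0, 0], [0, 0, 0]], [[1, 0, 0], [0, 0, 0]], [[0.4, 0, 0], [0, 0, 0]], [[0.1, 0, 0], [0, 0, 0]], [[0, 0, 0], [0, 0, 0]], [[0, 0, 0], [0, 0, 0]]])

```text
time_s: 23.2
tool_pos: [0.5294, -0.2327, 0.0084]
tool_rot: [-15.1, 89.8, -26.4]
force: [0.7, -0.1, 0.1]
grip_width: 0.0867
```

```bash
python3 - <<'E'
from h import *
o=env.get_obs();print(o['tool_pos'],wr(*o['tool_pos'][:2])); c=cam('top','t5'); find(c)
x,y=rw(-.009,-.071); plan(x,y,.005,-11)
E
```

```text
[ 0.5294 -0.2327  0.0084] [-0.0076 -0.2579]
off px (47, 304) 697.0 z.044 [292.0832 522.0073 137.9565  54.9277  -0.929 ] z.03 [289.398  530.5564 140.1939  55.8185  -0.929 ]
off px (23, 316) 1162.5 z.044 [264.1719 586.4797 193.0579 115.2875   0.0612] z.03 [261.0339 596.075  196.1889 117.1573   0.0609]
off px (346, 104) 835.5 z.044 [ 792.3994 -218.7832  111.5487   66.8621  -71.4388] z.03 [ 797.8284 -222.2483  113.3578   67.9464  -71.4388]
board px (30, 315) 3541.0 [259.9    590.5213 199.8989 152.7784   0.0581]
board px (315, 201) 2431.0 [ 546.6166 -139.17    129.9508  129.8531   83.647 ]
board px (202, 180) 2361.5 [602.9969 154.2148 131.2472 130.1515  75.2549]
red px (132, 95) 498.5 [833.5692 351.7495 134.3396  46.9941  67.3666]
t 23.2 p [ 0.5294 -0.2329  0.0086] jaw -11.3 tilt 0.2 grip 0.0868 F [0.7 0.2 0.3] q7 -2
 turn first rv/120: [-0.003  0.002  0.001]  rows>=0.0 | then shift/0.04 (after turn): [ 0.09  4.68 -0.04] | without turn: [ 0.08  4.68 -0.06]
```

View pics/t5.png

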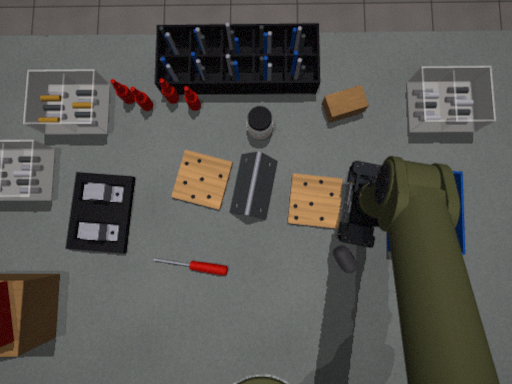

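Request:
drive_tool(increments=[[[0.09, 0.2, 0], [0, 0, 0]], [[0, 0.3, 0], [0, 0, 0]], [[0, 0.3, 0], [0, 0, 0]], [[0, 0.3, 0], [0, 0, 0]], [[0, 0.3, 0], [0, 0, 0]], [[0, 0.3, 0], [0, 0, 0]], [[0, 0.3, 0], [0, 0, 0]], [[0, 0.3, 0], [0, 0, 0]]])

```text
time_s: 24.05
tool_pos: [0.5456, -0.1447, 0.0031]
tool_rot: [-84.7, 89.8, -96.2]
force: [-0.6, -4.7, -0.0]
grip_width: 0.0873
```

```bash
python3 - <<'E'
from h import *
o=env.get_obs();print(wr(*o['tool_pos'][:2])); c=cam('top','t6'); cam('scene','s6')
x,y=rw(-.009,-.071); plan(x,y,.005,-11)
E
```

```text
[-0.0084 -0.1684]
t 24.1 p [ 0.5462 -0.14    0.0029] jaw -11.2 tilt 0.0 grip 0.0871 F [ 0.5 -1.3  0.7] q7 -11
 turn first rv/120: [-0.002  0.    -0.   ]  rows>=0.0 | then shift/0.04 (after turn): [-0.05  2.32 -0.01] | without turn: [-0.05  2.32 -0.02]
```

View pics/t6.png

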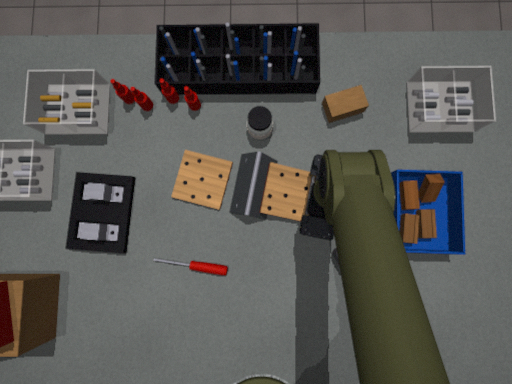

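View pics/s6.png

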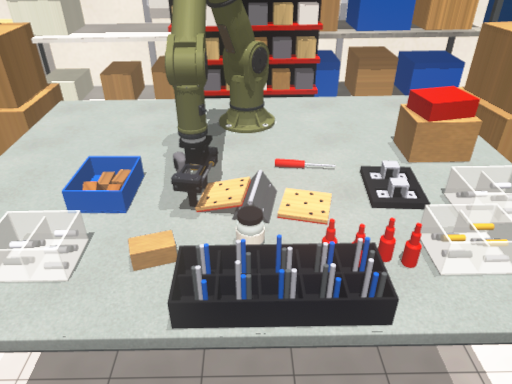

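Request:
drive_tool(increments=[[[0, 0.25, 0], [0, 0, 0]], [[0, 0.25, 0], [0, 0, 0]], [[0, 0.25, 0], [0, 0, 0]], [[0, 0.25, 0], [0, 0, 0]], [[0, 0.25, 0], [0, 0, 0]], [[0, 0.25, 0], [0, 0, 0]], [[0, 0.2, 0], [0, 0, 0]], [[0, 0.2, 0], [0, 0, 0]]])

```text
time_s: 24.95
tool_pos: [0.5609, -0.0668, 0.0029]
tool_rot: [-133.4, 90.0, -144.7]
force: [-0.8, -1.7, -0.2]
grip_width: 0.0873
```

```bash
python3 - <<'E'
from h import *
o=env.get_obs();print(wr(*o['tool_pos'][:2])); c=cam('top','t7'); c=cam('scene')
cv2.imwrite('pics/s7.png',cv2.resize(c['frame'][130:260,130:330,::-1],None,fx=4,fy=4))
x,y=rw(-.009,-.071); plan(x,y,.005,-11)
E
```

```text
[-0.0083 -0.089 ]
t 25.1 p [ 0.5612 -0.0656  0.0031] jaw -11.2 tilt 0.1 grip 0.0869 F [-0.1  0.6 -0.2] q7 -20
 turn first rv/120: [-0.002  0.    -0.   ]  rows>=0.0 | then shift/0.04 (after turn): [-0.05  0.42 -0.02] | without turn: [-0.05  0.42 -0.02]
```

View pics/s7.png

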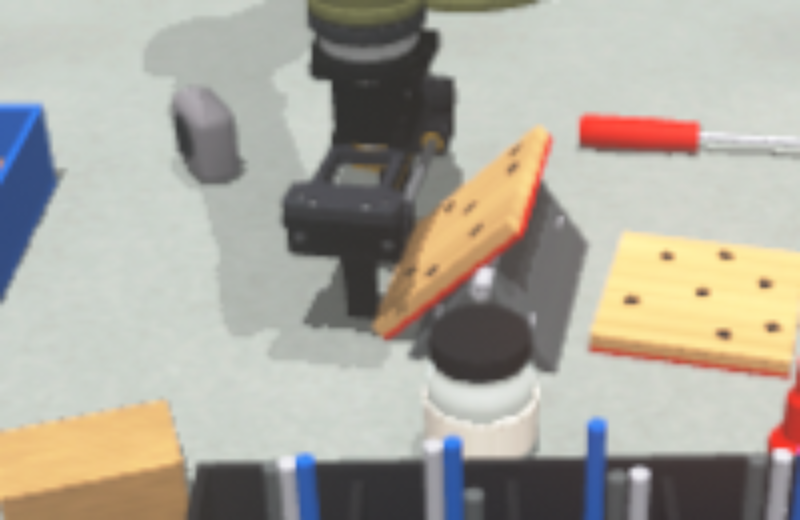

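View pics/t7.png

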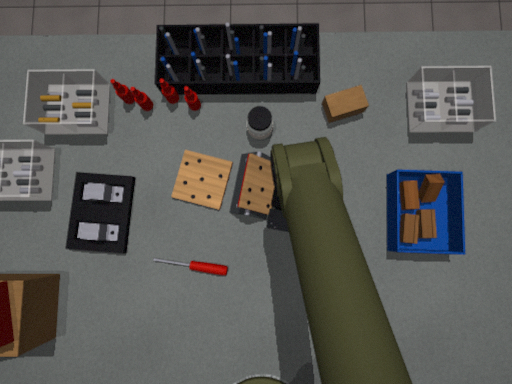

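Request:
drive_tool(increments=[[[0, 0.1, 0], [0, 0, 0]], [[0, 0.1, 0], [0, 0, 0]], [[0, 0.1, 0], [0, 0, 0]], [[0, 0.1, 0], [0, 0, 0]], [[0, 0, 0], [0, 0, 0]]])

```text
time_s: 25.55
tool_pos: [0.564, -0.0509, 0.0029]
tool_rot: [92.0, 90.0, 80.7]
force: [-0.1, -0.3, -0.4]
grip_width: 0.0873
```

```bash
python3 - <<'E'
from h import *
o=env.get_obs();print(wr(*o['tool_pos'][:2]));  c=cam('scene')
cv2.imwrite('pics/s8.png',cv2.resize(c['frame'][130:260,130:330,::-1],None,fx=4,fy=4))
x,y=rw(-.009,-.071); plan(x,y,.005,-11)
E
```

```text
[-0.0082 -0.0728]
t 25.6 p [ 0.5641 -0.0511  0.003 ] jaw -11.3 tilt 0.0 grip 0.0871 F [ 0.2 -0.2 -0.6] q7 -21
 turn first rv/120: [-0.002  0.    -0.   ]  rows>=0.0 | then shift/0.04 (after turn): [-0.05  0.05 -0.02] | without turn: [-0.05  0.05 -0.02]
```

View pics/s8.png

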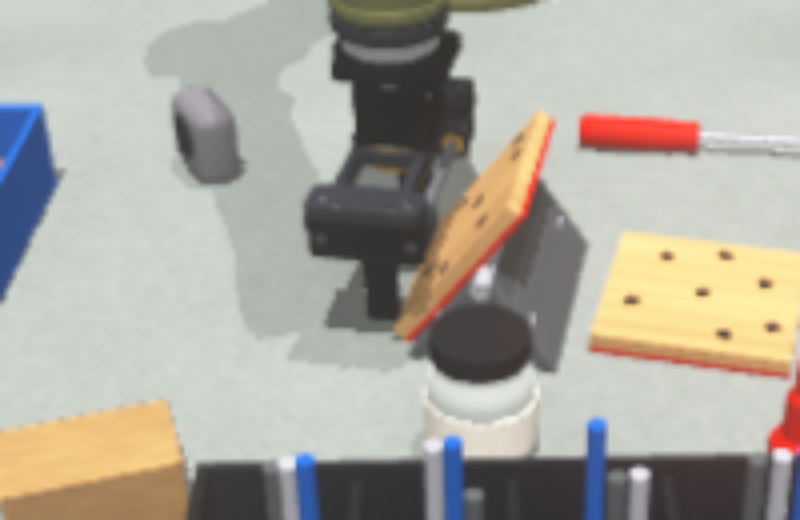

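Request:
drive_tool(increments=[[[0, 0.06, 0], [0, 0, 0]], [[0, 0.06, 0], [0, 0, 0]], [[0, 0, 0], [0, 0, 0]]])

```text
time_s: 25.9
tool_pos: [0.5646, -0.0486, 0.0029]
tool_rot: [-95.2, 89.9, -106.6]
force: [-0.0, -4.3, -1.0]
grip_width: 0.0871
```

```bash
python3 - <<'E'
from h import *
o=env.get_obs();print(wr(*o['tool_pos'][:2]),o['force']);  c=cam('scene')
cv2.imwrite('pics/s9.png',cv2.resize(c['frame'][130:260,130:330,::-1],None,fx=4,fy=4))
E
```

```text
[-0.0081 -0.0705] [-0.0369 -4.3369 -0.9546]
```

View pics/s9.png

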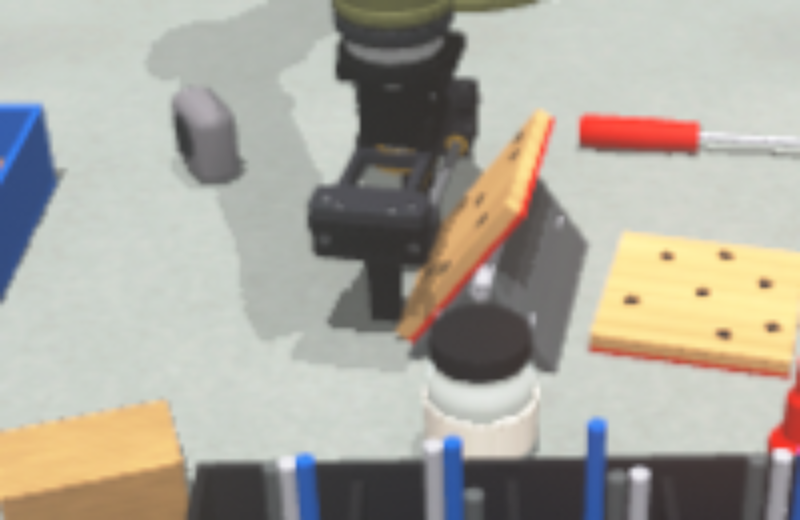

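Request:
drive_tool(increments=[[[-0.1, -0.4, 0], [0, 0, 0]], [[-0.3, -0.6, 0], [0, 0, 0]], [[-1, 0, 0], [0, 0, 0]], [[-1, 0, 0], [0, 0, 0]], [[-1, 0, 0], [0, 0, 0]], [[-1, 0, 0], [0, 0, 0]], [[-1, 0, 0], [0, 0, 0]], [[0, 0.5, 0], [0, 0, 0]], [[0, 1, 0], [0, 0, 0]], [[0, 1, 0], [0, 0, 0]]])

```text
time_s: 26.95
tool_pos: [0.5773, 0.0134, 0.2197]
tool_rot: [39.4, 89.9, 28.0]
force: [0.2, -0.3, 1.0]
grip_width: 0.0873
```

```bash
python3 - <<'E'
from h import *
o=env.get_obs();print(wr(*o['tool_pos'][:2]),o['tool_pos'][2]);  c=cam('scene')
cv2.imwrite('pics/s10.png',cv2.resize(c['frame'][130:260,130:330,::-1],None,fx=4,fy=4))
x,y=rw(-.009,.068);plan(x,y,.22)
E
```

```text
[-0.0075 -0.0071] 0.21973282016700235
t 27.0 p [0.5775 0.0238 0.2199] jaw -10.8 tilt 0.5 grip 0.0868 F [0.3 6.2 1.4] q7 -22
 turn first rv/120: [ 0.     0.001 -0.004]  rows>=0.1 | then shift/0.04 (after turn): [-0.    1.62  0.01] | without turn: [0.01 1.62 0.01]
```

View pics/s10.png

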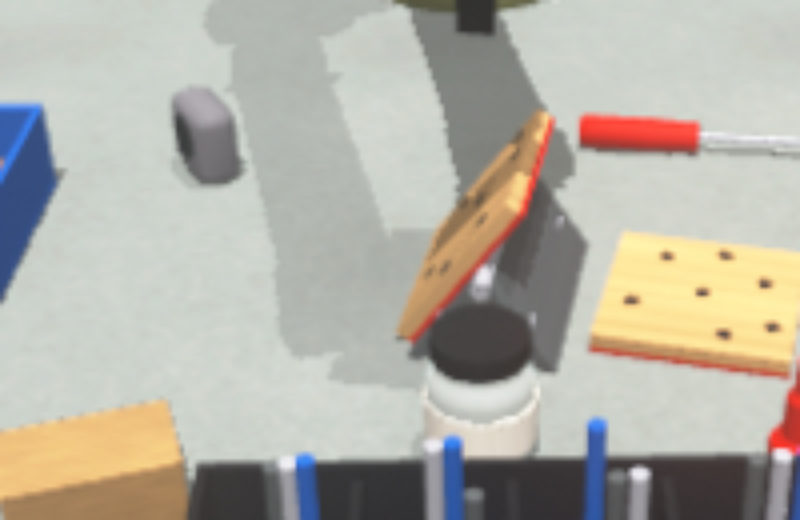

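Board B stays leaning with its red side to the ridge. Move over it and down behind.

Request:
drive_tool(increments=[[[0, 0.9, 0], [0, 0, 0]], [[0, 0.7, 0], [0, 0, 0]], [[0.6, 0, 0], [0, 0, 0]], [[1, 0, 0], [0, 0, 0]], [[1, 0, 0], [0, 0, 0]], [[0.75, 0, 0], [0, 0, 0]], [[0, 0, 0], [0, 0, 0]]])

```text
time_s: 27.7
tool_pos: [0.5856, 0.0749, 0.0806]
tool_rot: [-175.0, 89.5, 173.8]
force: [-0.8, -0.3, -0.2]
grip_width: 0.0869
```

```bash
python3 - <<'E'
from h import *
x,y=rw(-.009,-.065);plan(x,y,.085)
o=env.get_obs();print(wr(*o['tool_pos'][:2]),o['tool_pos'][2]);  c=cam('scene')
cv2.imwrite('pics/s11.png',cv2.resize(c['frame'][130:260,130:330,::-1],None,fx=4,fy=4))
E
```

```text
t 27.7 p [0.5856 0.0749 0.0806] jaw -11.3 tilt 0.5 grip 0.0869 F [-0.8 -0.3 -0.2] q7 -33
 turn first rv/120: [ 0.    -0.004  0.   ]  rows>=0.1 | then shift/0.04 (after turn): [-0.11 -2.99  0.06] | without turn: [-0.11 -2.99  0.06]
[-0.0111  0.0548] 0.080596495999957
```

View pics/s11.png

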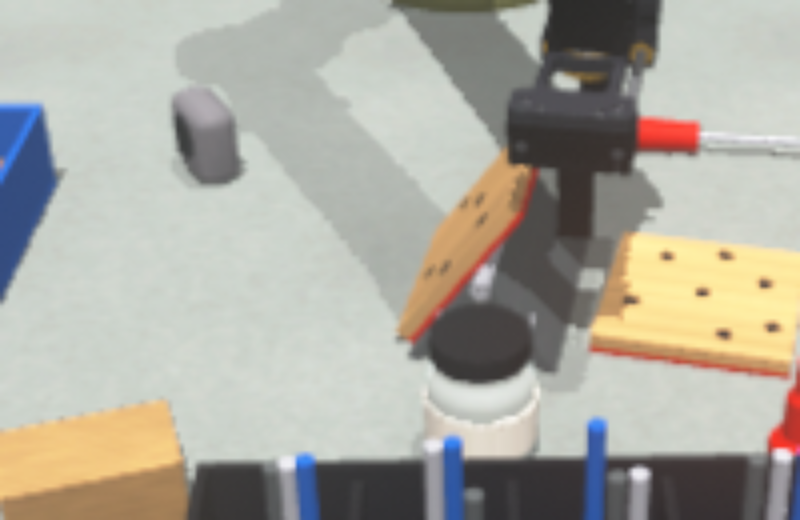

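Request:
drive_tool(increments=[[[-0.12, -0.15, 0], [0, 0, 0]], [[0, -0.2, 0], [0, 0, 0]], [[0, -0.2, 0], [0, 0, 0]], [[0, -0.2, 0], [0, 0, 0]], [[0, -0.2, 0], [0, 0, 0]], [[0, -0.2, 0], [0, 0, 0]], [[0, -0.2, 0], [0, 0, 0]], [[0, -0.2, 0], [0, 0, 0]]])

```text
time_s: 28.55
tool_pos: [0.5767, 0.0128, 0.0895]
tool_rot: [-141.6, 90.0, -152.9]
force: [-0.0, 0.2, 0.8]
grip_width: 0.0873
```

```bash
python3 - <<'E'
from h import *
x,y=rw(-.009,-.065);plan(x,y,.085)
o=env.get_obs();print(wr(*o['tool_pos'][:2]),o['tool_pos'][2]);  c=cam('scene')
cv2.imwrite('pics/s12.png',cv2.resize(c['frame'][130:260,130:330,::-1],None,fx=4,fy=4))
E
```

```text
t 28.6 p [0.5767 0.0128 0.0895] jaw -11.3 tilt 0.0 grip 0.0873 F [-0.   0.2  0.8] q7 -26
 turn first rv/120: [ 0. -0.  0.]  rows>=0.0 | then shift/0.04 (after turn): [ 0.11 -1.43 -0.02] | without turn: [ 0.11 -1.43 -0.02]
[-0.008  -0.0079] 0.08951032120729595
```

View pics/s12.png

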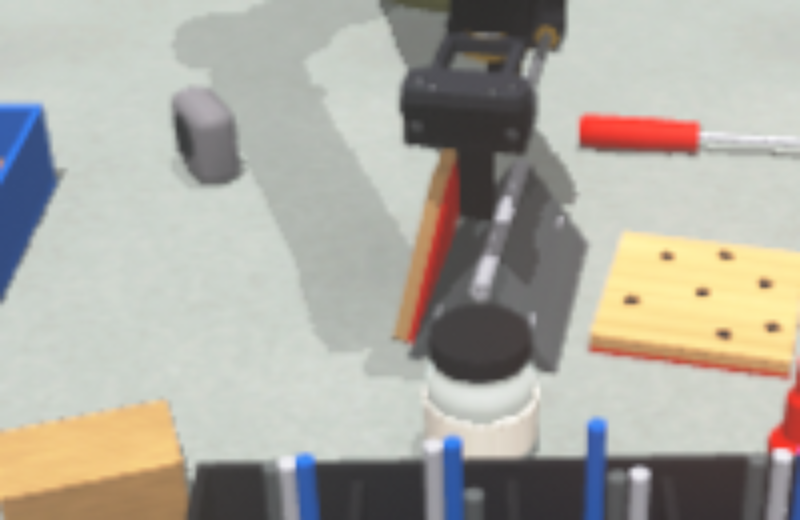

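Request:
drive_tool(increments=[[[0, -0.2, 0], [0, 0, 0]], [[0, -0.2, 0], [0, 0, 0]], [[0, -0.2, 0], [0, 0, 0]], [[0, -0.2, 0], [0, 0, 0]], [[0, -0.2, 0], [0, 0, 0]], [[0, -0.2, 0], [0, 0, 0]], [[0, -0.2, 0], [0, 0, 0]], [[0, 0, 0], [0, 0, 0]], [[0, 0, 0], [0, 0, 0]]])

```text
time_s: 29.5
tool_pos: [0.5661, -0.0413, 0.0897]
tool_rot: [64.9, 90.0, 53.5]
force: [0.2, 0.8, 1.0]
grip_width: 0.0872
```

```bash
python3 - <<'E'
from h import *
x,y=rw(-.009,-.065);plan(x,y,.085)
o=env.get_obs();print(wr(*o['tool_pos'][:2]),o['tool_pos'][2]);  c=cam('scene')
cv2.imwrite('pics/s13.png',cv2.resize(c['frame'][130:260,130:330,::-1],None,fx=4,fy=4))
E
```

```text
t 29.5 p [ 0.5661 -0.0413  0.0897] jaw -11.3 tilt 0.0 grip 0.0872 F [0.2 0.8 1. ] q7 -20
 turn first rv/120: [ 0.  0. -0.]  rows>=0.0 | then shift/0.04 (after turn): [ 0.12 -0.05 -0.02] | without turn: [ 0.12 -0.05 -0.02]
[-0.0081 -0.063 ] 0.08974730488411889
```

View pics/s13.png

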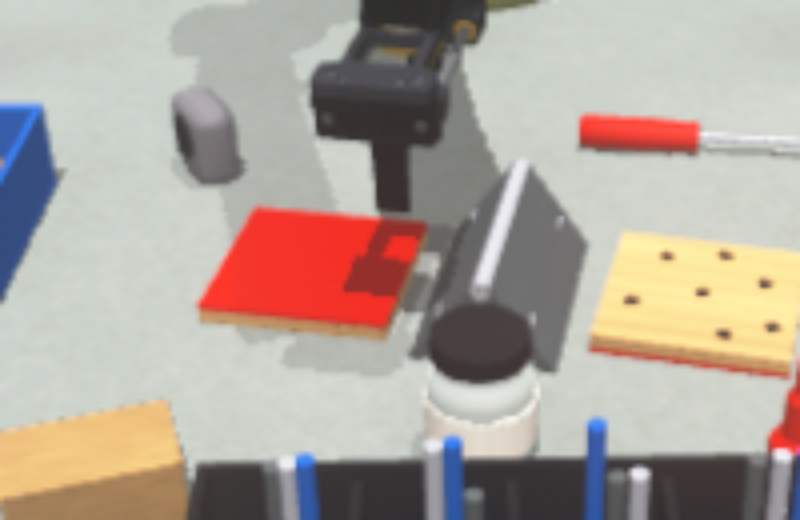

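Request:
drive_tool(increments=[[[-1, 0, 0], [0, 0, 0]], [[-1, 0.3, 0], [0, 0, 0]], [[-0.5, 0.9, 0], [0, 0, 0]], [[0, 1, 0], [0, 0, 0]], [[0, 1, 0], [0, 0, 0]], [[0, 1, 0], [0, 0, 0]], [[0, 1, 0], [0, 0, 0]], [[0, 1, 0], [0, 0, 0]], [[0, 1, 0], [0, 0, 0]], [[0, 0.3, 0], [0, 0, 0]]])

```text
time_s: 30.55
tool_pos: [0.6232, 0.2599, 0.1896]
tool_rot: [117.3, 89.7, 106.4]
force: [-1.2, 0.1, 0.1]
grip_width: 0.0871
```

```bash
python3 - <<'E'
from h import *
c=cam('top','t14'); find(c)
o=env.get_obs();print(wr(*o['tool_pos'][:2]),o['tool_pos'][2]); 
x,y=rw(-.009,.238);plan(x,y,.006,-11)
E
```

```text
off px (30, 316) 3315.0 z.044 [267.5307 564.4453 196.431  146.8055   3.8189] z.03 [264.4474 573.6826 199.6168 149.1864   3.819 ]
off px (420, 227) 747.5 z.044 [ 477.4757 -389.9991   79.7422   78.3315   89.8789] z.03 [ 477.7973 -396.241    81.0354   79.6021   89.8788]
off px (412, 196) 366.0 z.044 [ 555.3808 -375.9721   67.5179   39.2247   -0.1271] z.03 [ 556.9659 -381.9866   68.613    39.8609   -0.1269]
off px (433, 189) 354.5 z.044 [ 571.6172 -429.5898   76.1352   42.2906  -12.8664] z.03 [ 573.4657 -436.4738   77.3699   42.9764  -12.8663]
off px (336, 112) 211.5 z.044 [ 777.8422 -191.9272   56.5541   50.4627   17.9957] z.03 [ 783.0352 -194.9568   57.4713   51.2812   17.9957]
board px (30, 315) 3557.5 [259.9    590.5213 199.8989 152.7784   0.0581]
board px (422, 208) 1779.5 [ 527.3466 -412.5798  176.5775  110.6526   -1.5826]
board px (202, 180) 2360.0 [602.9073 154.5218 131.6406 129.9321  75.1962]
red px (304, 197) 2401.0 [ 557.3752 -109.5417  129.5962  128.8196  -11.4299]
[-0.0093  0.2434] 0.18945666094532906
t 30.6 p [0.6233 0.2597 0.1895] jaw -10.9 tilt 0.2 grip 0.0869 F [-0.9  1.9 -1. ] q7 -49
 turn first rv/120: [ 0.001 -0.001 -0.002]  rows>=0.0 | then shift/0.04 (after turn): [ 4.59 -0.13  0.01] | without turn: [ 4.59 -0.15  0.02]
```

View pics/t14.png

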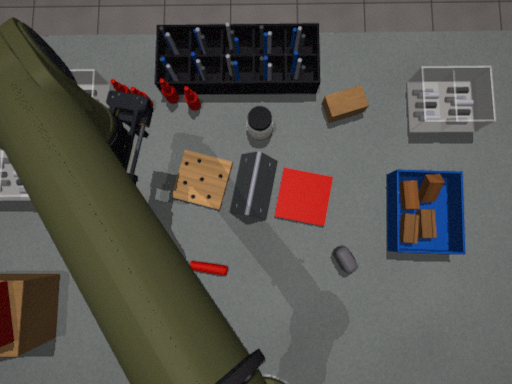

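Request:
drive_tool(increments=[[[1, 0, 0], [0, 0, 0]], [[1, 0, 0], [0, 0, 0]], [[1, 0, 0], [0, 0, 0]], [[1, 0, 0], [0, 0, 0]], [[0.4, 0, 0], [0, 0, 0]], [[0.2, 0, 0], [0, 0, 0]], [[0, 0, 0], [0, 0, 0]]])

```text
time_s: 31.3
tool_pos: [0.6253, 0.2524, 0.006]
tool_rot: [-77.3, 90.0, -88.6]
force: [-0.7, -0.1, 0.4]
grip_width: 0.0872
```

```bash
python3 - <<'E'
from h import *
o=env.get_obs();print(wr(*o['tool_pos'][:2]),o['tool_pos'][2]); 
x,y=rw(-.009,.071);plan(x,y,.004,-11)
c=cam('scene')
cv2.imwrite('pics/s15.png',cv2.resize(c['frame'][130:260,230:430,::-1],None,fx=4,fy=4))
E
```

```text
[-0.006   0.2367] 0.005952969836580214
t 31.3 p [0.6253 0.2524 0.006 ] jaw -11.4 tilt 0.0 grip 0.0872 F [-0.7 -0.1  0.4] q7 -53
 turn first rv/120: [-0.003  0.     0.   ]  rows>=0.0 | then shift/0.04 (after turn): [ 0.05 -4.14 -0.08] | without turn: [ 0.05 -4.14 -0.05]
```

View pics/s15.png

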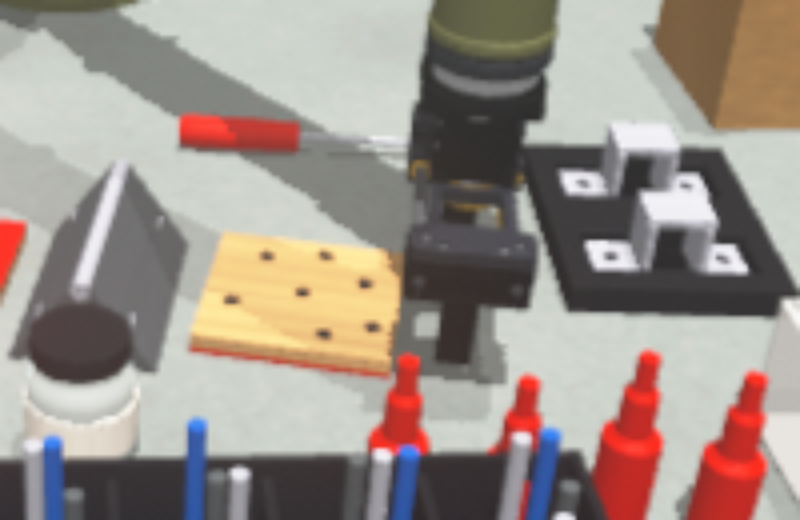

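Request:
drive_tool(increments=[[[0.05, -0.2, 0], [0, 0, 0]], [[0, -0.3, 0], [0, 0, 0]], [[0, -0.3, 0], [0, 0, 0]], [[0, -0.3, 0], [0, 0, 0]], [[0, -0.3, 0], [0, 0, 0]], [[0, -0.3, 0], [0, 0, 0]], [[0, -0.3, 0], [0, 0, 0]], [[0, -0.3, 0], [0, 0, 0]]])

```text
time_s: 32.15
tool_pos: [0.6067, 0.1615, 0.0038]
tool_rot: [-47.9, 90.0, -59.2]
force: [0.5, 2.7, -0.1]
grip_width: 0.0873
```

```bash
python3 - <<'E'
from h import *
o=env.get_obs();print(wr(*o['tool_pos'][:2]),o['tool_pos'][2]); 
x,y=rw(-.006,.071);plan(x,y,.004,-11)
c=cam('scene')
cv2.imwrite('pics/s16.png',cv2.resize(c['frame'][130:260,180:380,::-1],None,fx=4,fy=4))
E
```

```text
[-0.0069  0.1438] 0.003800097455914947
t 32.1 p [0.6067 0.1615 0.0038] jaw -11.3 tilt 0.0 grip 0.0873 F [ 0.5  2.7 -0.1] q7 -46
 turn first rv/120: [-0.003  0.     0.   ]  rows>=0.0 | then shift/0.04 (after turn): [-0.   -1.82  0.02] | without turn: [-0.   -1.82  0.03]
```

View pics/s16.png

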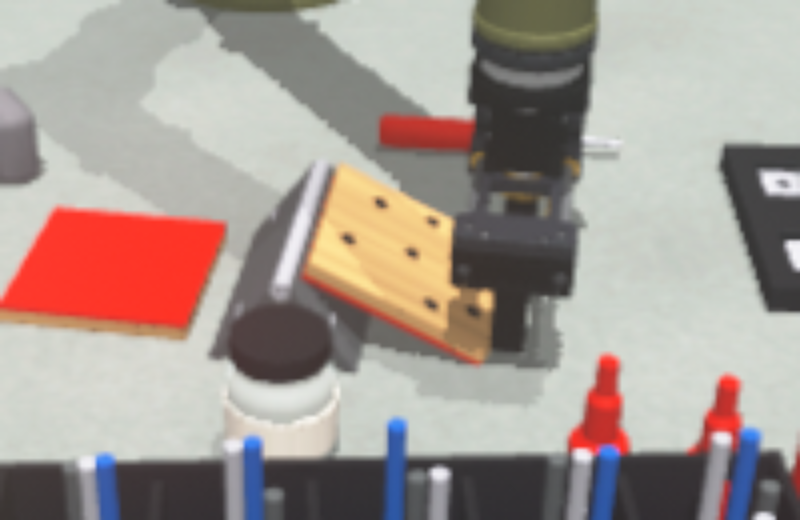

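Request:
drive_tool(increments=[[[0, -0.25, 0], [0, 0, 0]], [[0, -0.25, 0], [0, 0, 0]], [[0, -0.25, 0], [0, 0, 0]], [[0, -0.25, 0], [0, 0, 0]], [[0, -0.2, 0], [0, 0, 0]], [[0, -0.2, 0], [0, 0, 0]], [[0, -0.15, 0], [0, 0, 0]], [[0, -0.1, 0], [0, 0, 0]], [[0, 0, 0], [0, 0, 0]]])

```text
time_s: 33.1
tool_pos: [0.5939, 0.0972, 0.0037]
tool_rot: [-95.8, 90.0, -107.2]
force: [-0.1, -0.7, 0.5]
grip_width: 0.0873
```

```bash
python3 - <<'E'
from h import *
o=env.get_obs();print(wr(*o['tool_pos'][:2]),o['tool_pos'][2]); 
x,y=rw(-.006,.071);plan(x,y,.004,-11)
c=cam('scene')
cv2.imwrite('pics/s17.png',cv2.resize(c['frame'][130:260,180:380,::-1],None,fx=4,fy=4))
E
```

```text
[-0.0072  0.0782] 0.003698378792836597
t 33.1 p [0.5939 0.0972 0.0037] jaw -11.4 tilt 0.0 grip 0.0873 F [-0.1 -0.7  0.5] q7 -40
 turn first rv/120: [-0.003 -0.     0.   ]  rows>=0.0 | then shift/0.04 (after turn): [-0.01 -0.18  0.03] | without turn: [-0.01 -0.18  0.03]
```

View pics/s17.png

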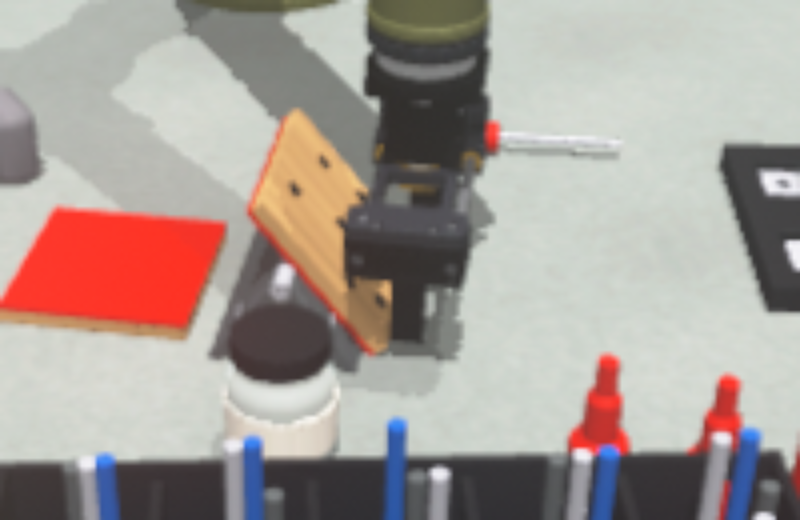

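Request:
drive_tool(increments=[[[0, -0.08, 0], [0, 0, 0]], [[0, -0.08, 0], [0, 0, 0]], [[0, -0.05, 0], [0, 0, 0]], [[0, 0, 0], [0, 0, 0]]])

```text
time_s: 33.55
tool_pos: [0.5925, 0.091, 0.0039]
tool_rot: [76.9, 89.9, 65.7]
force: [0.9, 3.7, -1.0]
grip_width: 0.0871
```

```bash
python3 - <<'E'
from h import *
o=env.get_obs();print(wr(*o['tool_pos'][:2]),o['tool_pos'][2],o['force']); 
E
```

```text
[-0.0074  0.072 ] 0.003929904374059025 [ 0.9447  3.7194 -0.9871]
```

Reached the toe (contact force rising). Back off, up, and over to the other side.

Request:
drive_tool(increments=[[[-0.1, 0.4, 0], [0, 0, 0]], [[-0.3, 0.6, 0], [0, 0, 0]], [[-1, 0, 0], [0, 0, 0]], [[-1, 0, 0], [0, 0, 0]], [[-1, 0, 0], [0, 0, 0]], [[-1, 0, 0], [0, 0, 0]], [[-1, 0, 0], [0, 0, 0]], [[0, -0.5, 0], [0, 0, 0]], [[0, -1, 0], [0, 0, 0]], [[0, -1, 0], [0, 0, 0]]])

```text
time_s: 34.55
tool_pos: [0.5803, 0.0311, 0.2206]
tool_rot: [-50.6, 89.9, -61.8]
force: [0.1, -1.0, -0.8]
grip_width: 0.0871
```

Request:
drive_tool(increments=[[[0, -1, 0], [0, 0, 0]], [[0, -0.6, 0], [0, 0, 0]], [[0, 0, 0], [0, 0, 0]]])

```text
time_s: 34.85
tool_pos: [0.5673, -0.0372, 0.2199]
tool_rot: [-94.0, 89.8, -105.8]
force: [-0.4, -1.1, 0.6]
grip_width: 0.087
```

```bash
python3 - <<'E'
from h import *
o=env.get_obs();print(wr(*o['tool_pos'][:2]),o['tool_pos'][2]); 
x,y=rw(-.007,-.062);plan(x,y,.087,-11)
c=cam('scene')
cv2.imwrite('pics/s18.png',cv2.resize(c['frame'][130:260,180:380,::-1],None,fx=4,fy=4))
E
```

```text
[-0.0076 -0.0587] 0.21991490788815432
t 34.9 p [ 0.5673 -0.0372  0.2199] jaw -11.7 tilt 0.2 grip 0.087 F [-0.4 -1.1  0.6] q7 -17
 turn first rv/120: [-0.006 -0.     0.002]  rows>=0.1 | then shift/0.04 (after turn): [ 3.32 -0.08  0.01] | without turn: [ 3.32 -0.07  0.02]
```

View pics/s18.png

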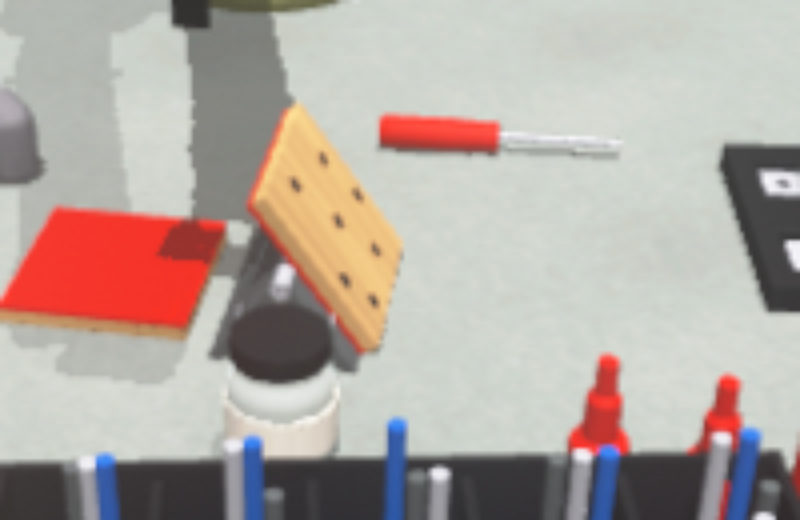

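Request:
drive_tool(increments=[[[0.6, -0.1, 0], [0, 0, 0]], [[1, 0, 0], [0, 0, 0]], [[1, 0, 0], [0, 0, 0]], [[0.65, 0, 0], [0, 0, 0]], [[0, 0, 0], [0, 0, 0]], [[0, 0.2, 0], [0, 0, 0]], [[0, 0.2, 0], [0, 0, 0]], [[0, 0.2, 0], [0, 0, 0]], [[0, 0.2, 0], [0, 0, 0]], [[0, 0.2, 0], [0, 0, 0]]])

```text
time_s: 35.9
tool_pos: [0.5758, 0.0043, 0.0907]
tool_rot: [-4.7, 89.9, -16.0]
force: [0.6, -0.3, 0.4]
grip_width: 0.0872
```

Request:
drive_tool(increments=[[[0, 0.2, 0], [0, 0, 0]], [[0, 0.2, 0], [0, 0, 0]], [[0, 0.2, 0], [0, 0, 0]], [[0, 0.2, 0], [0, 0, 0]]])

```text
time_s: 36.3
tool_pos: [0.5813, 0.0357, 0.0896]
tool_rot: [161.9, 90.0, 150.6]
force: [-0.4, 0.2, 0.6]
grip_width: 0.0866
```

```bash
python3 - <<'E'
from h import *
o=env.get_obs();print(wr(*o['tool_pos'][:2]),o['tool_pos'][2]); 
x,y=rw(-.007,.066);plan(x,y,.087,-11)
c=cam('scene')
cv2.imwrite('pics/s19.png',cv2.resize(c['frame'][130:260,180:380,::-1],None,fx=4,fy=4))
E
```

```text
[-0.0078  0.0155] 0.08959737616683933
t 36.3 p [0.5813 0.0357 0.0896] jaw -11.3 tilt 0.0 grip 0.0866 F [-0.4  0.2  0.6] q7 -29
 turn first rv/120: [-0.003 -0.    -0.   ]  rows>=0.0 | then shift/0.04 (after turn): [0.06 1.26 0.02] | without turn: [0.07 1.26 0.01]
```

View pics/s19.png

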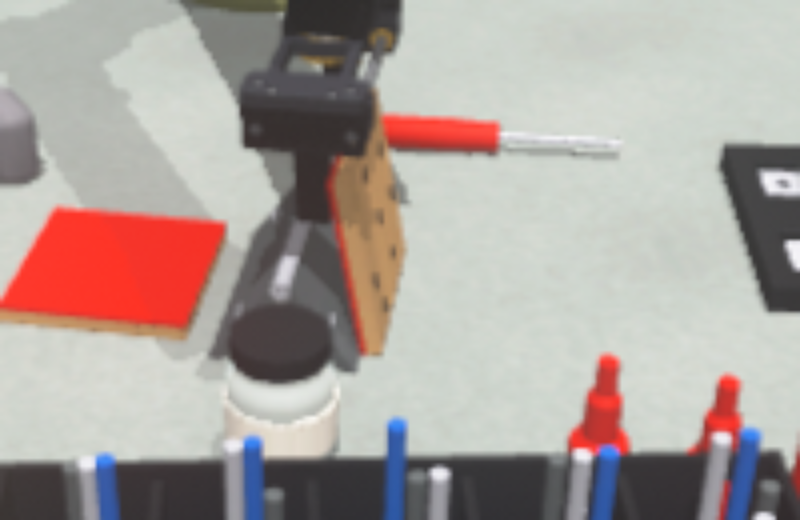

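Request:
drive_tool(increments=[[[0, 0.2, 0], [0, 0, 0]], [[0, 0.2, 0], [0, 0, 0]], [[0, 0.2, 0], [0, 0, 0]], [[0, 0.2, 0], [0, 0, 0]], [[0, 0.2, 0], [0, 0, 0]], [[0, 0.2, 0], [0, 0, 0]], [[0, 0, 0], [0, 0, 0]], [[0, 0, 0], [0, 0, 0]]])

```text
time_s: 37.15
tool_pos: [0.5907, 0.0821, 0.0897]
tool_rot: [-102.1, 90.0, -113.4]
force: [-0.1, -0.3, 0.1]
grip_width: 0.087
```

Request:
drive_tool(increments=[[[-1, 0, 0], [0, 0, 0]], [[-1, 0, 0], [0, 0, 0]], [[0, 0, 0], [0, 0, 0]]])

```text
time_s: 37.45
tool_pos: [0.5942, 0.0824, 0.1756]
tool_rot: [13.4, 89.4, 2.0]
force: [0.0, 0.1, 0.3]
grip_width: 0.087
```

```bash
python3 - <<'E'
from h import *
c=cam('scene','s20'); c=cam('top'); find(c)
H=hsv(c).astype(int); s,v=H[...,1],H[...,2]
m2=np.zeros(v.shape,bool);m2[175:250,70:130]=1
m=(v>100)&(s<60)&m2
for k in blobs(m,50): print('br',rect(c,k,.056),rect(c,k,.014),cv2.boundingRect(k))
plan(.5,.4,.2,0)
cv2.imwrite('pics/t20.png',cv2.resize(c['frame'][150:270,55:345,::-1],None,fx=2.7,fy=2.7,interpolation=cv2.INTER_CUBIC))
E
```

```text
off px (30, 316) 2535.5 z.044 [264.1902 569.0052 193.0578 150.2374   0.0609] z.03 [261.0528 578.3166 196.1889 152.6741   0.0609]
off px (412, 229) 392.5 z.044 [ 471.797  -371.096    68.6961   38.4303   -5.3663] z.03 [ 472.0266 -377.0314   69.8103   39.0535   -5.3664]
off px (429, 225) 348.0 z.044 [ 483.5171 -412.7079   66.153    34.3503   -0.1211] z.03 [ 483.9367 -419.3181   67.2259   34.9074   -0.1212]
off px (412, 196) 365.0 z.044 [ 555.5312 -376.2457   68.2818   38.1834    1.8121] z.03 [ 557.1188 -382.2646   69.3892   38.8026    1.8121]
off px (434, 189) 347.5 z.044 [ 571.6733 -431.4496   74.5838   43.8861  -10.8469] z.03 [ 573.5227 -438.3638   75.7935   44.5979  -10.8469]
off px (346, 108) 574.5 z.044 [ 787.6216 -220.1811  110.7751   58.2261  -72.3757] z.03 [ 792.973  -223.6688  112.5717   59.1704  -72.3757]
board px (30, 315) 3562.5 [259.9001 590.4395 199.8989 152.9422   0.0581]
board px (422, 208) 1727.0 [ 527.3444 -412.6619  176.5794  110.4852   -1.5839]
red px (304, 197) 2403.0 [ 557.3213 -109.5987  129.5634  129.18    -11.4027]
br [465.3602 365.8944  38.6003  28.9852  -4.5813] [465.7409 384.2007  40.5048  30.4154  -4.5813] (106, 224, 13, 17)
br [468.9135 424.809   52.196   40.4506  85.2242] [469.4695 446.0222  54.7714  42.4465  85.2242] (77, 222, 23, 18)
br [560.0609 358.1423  38.7329  29.1081  -6.    ] [565.1142 376.0662  40.644   30.5443  -6.    ] (110, 186, 14, 16)
br [567.5009 416.9487  52.5134  40.2228  89.8437] [572.9213 437.7741  55.1044  42.2075  89.8436] (83, 183, 22, 17)
br [568.1653 471.0711  80.6959  10.1138   3.6021] [573.6184 494.567   84.6774  10.6128   3.6019] (70, 175, 5, 33)
t 37.5 p [0.5914 0.0814 0.1707] jaw -11.4 tilt 0.1 grip 0.0869 F [-0.4 -0.7 -0.2] q7 -32
 turn first rv/120: [-0.095  0.001  0.   ]  rows>=1.3 | then shift/0.04 (after turn): [-0.73  7.97 -2.28] | without turn: [-0.74  7.36 -3.81]
```

View pics/s20.png

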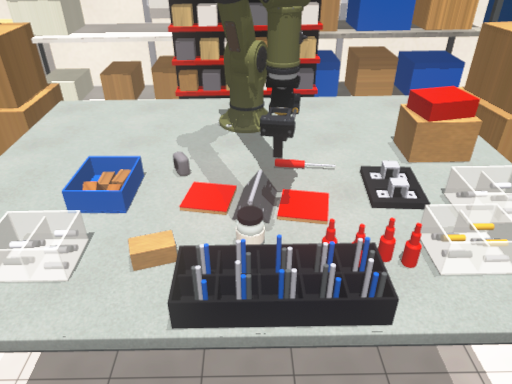

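View pics/t20.png

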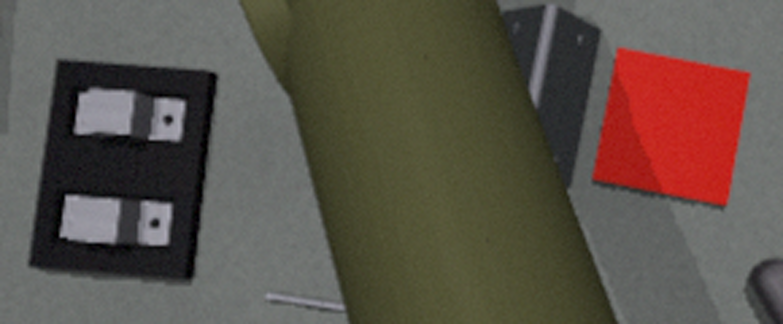

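```bash
python3 - <<'E'
from h import *
turnmove(.568,.4135,.15,-4.5,8)
E
```

```text
turn per row wx -0.007 step mm 42 deg 0.9
0 [ 0.06  1.   -0.28]
1 [ 0.06  1.01 -0.26]
2 [ 0.06  1.01 -0.25]
3 [ 0.06  1.01 -0.23]
4 [ 0.06  1.02 -0.22]
5 [ 0.06  1.02 -0.2 ]
6 [ 0.06  1.02 -0.19]
7 [ 0.06  1.03 -0.17]
```

Request:
drive_tool(increments=[[[0.05, 1, -0.27], [-0.007, 0, 0]], [[0.05, 1, -0.26], [-0.007, 0, 0]], [[0.05, 1, -0.25], [-0.007, 0, 0]], [[0.05, 1, -0.23], [-0.007, 0, 0]], [[0.05, 1, -0.22], [-0.007, 0, 0]], [[0.05, 1, -0.2], [-0.007, 0, 0]], [[0.05, 1, -0.19], [-0.007, 0, 0]], [[0.05, 1, -0.17], [-0.007, 0, 0]], [[0, 0, 0], [0, 0, 0]], [[0, 0, 0], [0, 0, 0]]], hand=0.6)

```text
time_s: 38.55
tool_pos: [0.565, 0.4096, 0.1515]
tool_rot: [-141.9, 89.8, -146.4]
force: [0.7, 0.6, -1.1]
grip_width: 0.0694
```

```bash
python3 - <<'E'
from h import *
c=cam('wrist','w21'); print(proj(c,[.568,.4135,.056]))
plan(.568,.4135,.03,-4.5)
c=cam('top'); find(c)
E
```

```text
[[257.4803 186.8465]]
t 38.6 p [0.5664 0.4078 0.1519] jaw -4.6 tilt 0.2 grip 0.0696 F [-0.  -0.2  0.5] q7 -58
 turn first rv/120: [-0.001 -0.001  0.001]  rows>=0.0 | then shift/0.04 (after turn): [3.05 0.14 0.03] | without turn: [3.05 0.15 0.03]
off px (10, 350) 232.5 z.044 [183.7781 605.6652  46.1908  35.3612 -85.3922] z.03 [179.3365 615.571   46.94    35.9347 -85.3922]
off px (412, 229) 390.5 z.044 [ 471.9437 -371.0157   69.3965   37.8884   -6.9385] z.03 [ 472.1756 -376.9499   70.522    38.5029   -6.9386]
off px (429, 225) 348.0 z.044 [ 483.5171 -412.7079   66.153    34.3503   -0.1211] z.03 [ 483.9367 -419.3181   67.2259   34.9074   -0.1212]
off px (412, 196) 362.0 z.044 [ 555.3834 -374.8063   67.5179   36.893    -0.1271] z.03 [ 556.9686 -380.8018   68.6129   37.4914   -0.1276]
off px (433, 189) 343.0 z.044 [ 571.3369 -429.8474   77.2748   40.4196  -15.1824] z.03 [ 573.1808 -436.7356   78.528    41.0751  -15.1823]
off px (347, 104) 829.0 z.044 [ 792.4397 -218.9916  112.0469   66.8226  -71.3608] z.03 [ 797.8694 -222.4601  113.8641   67.9064  -71.3608]
red px (304, 197) 2402.0 [ 557.4424 -109.4952  129.7141  128.9327  -11.4276]
red px (203, 179) 2353.5 [605.5187 150.1717 130.8645 130.1551  78.6126]
red px (132, 95) 499.5 [834.0023 351.4601 133.9228  48.0386  68.303 ]
```

View pics/w21.png

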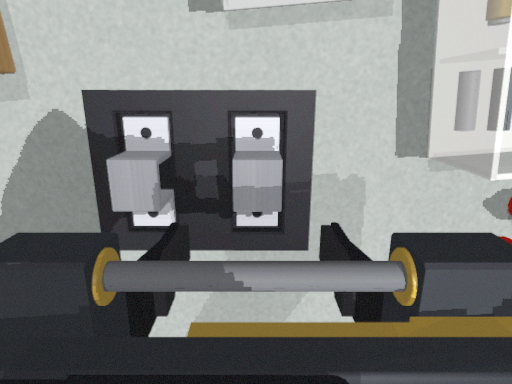

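Request:
drive_tool(increments=[[[0.9, 0.07, 0.02], [0, 0, 0]], [[0.9, 0.07, 0.01], [0, 0, 0]], [[0.7, 0.02, 0], [0, 0, 0]], [[0.4, 0, 0], [0, 0, 0]], [[0.15, 0, 0], [0, 0, 0]], [[0, 0, 0], [0, 0, 0]]])

```text
time_s: 39.25
tool_pos: [0.5689, 0.4143, 0.0316]
tool_rot: [-99.9, 90.0, -104.6]
force: [0.3, 0.2, 1.0]
grip_width: 0.0694
```

Request:
drive_tool(increments=[[[0, 0, 0], [0, 0, 0]], [[0, 0, 0], [0, 0, 0]], [[0, 0, 0], [0, 0, 0]], [[0, 0, 0], [0, 0, 0]], [[0, 0, 0], [0, 0, 0]]], hand=-1, squeeze=45)

```text
time_s: 39.75
tool_pos: [0.5682, 0.4156, 0.0322]
tool_rot: [26.6, 90.0, 22.0]
force: [-1.2, -0.8, 2.4]
grip_width: 0.0389
```

Request:
drive_tool(increments=[[[-0.3, 0, 0], [0, 0, 0]], [[-0.7, 0, 0], [0, 0, 0]], [[-1, 0, 0], [0, 0, 0]], [[-1, 0, 0], [0, 0, 0]], [[0, 0, 0], [0, 0, 0]]])

```text
time_s: 40.25
tool_pos: [0.5705, 0.4186, 0.1596]
tool_rot: [44.0, 89.3, 39.4]
force: [0.3, 0.6, -1.4]
grip_width: 0.039
```

```bash
python3 - <<'E'
from h import *
plan(.5574,-.1095,.15,-11)
turnmove(.5574,-.1095,.15,-11,13)
cam('scene','s22')
E
```

```text
t 40.2 p [0.5705 0.4186 0.1596] jaw -4.6 tilt 0.7 grip 0.039 F [ 0.3  0.6 -1.4] q7 -58
 turn first rv/120: [ 0.053  0.004 -0.004]  rows>=0.7 | then shift/0.04 (after turn): [  0.24 -13.02   2.2 ] | without turn: [  0.14 -13.19   0.73]
turn per row wx 0.004 step mm 41 deg -0.5
0 [ 0.02 -1.01  0.06]
1 [ 0.02 -1.01  0.07]
2 [ 0.02 -1.01  0.07]
3 [ 0.02 -1.01  0.08]
4 [ 0.02 -1.01  0.09]
5 [ 0.02 -1.01  0.1 ]
6 [ 0.02 -1.01  0.11]
7 [ 0.02 -1.01  0.12]
8 [ 0.02 -1.01  0.13]
9 [ 0.02 -1.01  0.13]
10 [ 0.02 -1.01  0.14]
11 [ 0.02 -1.    0.15]
12 [ 0.02 -1.    0.16]
```

View pics/s22.png

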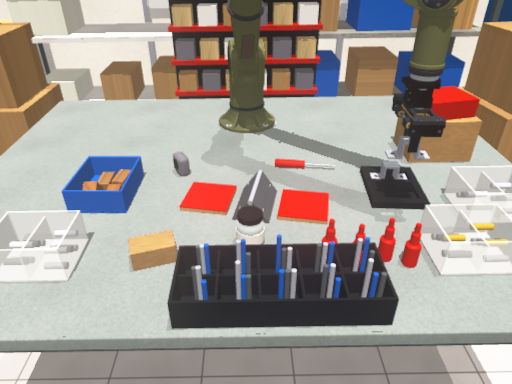

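Request:
drive_tool(increments=[[[0, -0.4, 0.03], [0.004, 0, 0]], [[0, -0.8, 0.06], [0.004, 0, 0]], [[0, -1, 0.07], [0.004, 0, 0]], [[0, -1, 0.08], [0.004, 0, 0]], [[0, -1, 0.09], [0.004, 0, 0]], [[0, -1, 0.1], [0.004, 0, 0]], [[0, -1, 0.11], [0.004, 0, 0]], [[0, -1, 0.12], [0.004, 0, 0]], [[0, -1, 0.13], [0.004, 0, 0]], [[0, -1, 0.13], [0.004, 0, 0]]])

```text
time_s: 41.3
tool_pos: [0.5592, 0.0436, 0.1507]
tool_rot: [-158.9, 89.9, -168.3]
force: [0.4, -0.2, -1.2]
grip_width: 0.0388
```

Request:
drive_tool(increments=[[[0, -1, 0.14], [0.004, 0, 0]], [[0, -1, 0.15], [0.004, 0, 0]], [[0, -1, 0.16], [0.004, 0, 0]], [[0, -0.6, 0.1], [0, 0, 0]], [[0, -0.3, 0], [0, 0, 0]], [[0, 0, 0], [0, 0, 0]], [[0, 0, 0], [0, 0, 0]]])

```text
time_s: 42.0
tool_pos: [0.5545, -0.1098, 0.1514]
tool_rot: [124.5, 89.9, 113.8]
force: [-0.1, 1.0, -2.5]
grip_width: 0.0392
```

```bash
python3 - <<'E'
from h import *
plan(.5574,-.1095,.042,-11)
c=cam('scene'); cv2.imwrite('pics/s23.png',cv2.resize(c['frame'][100:250,120:320,::-1],None,fx=4,fy=4))
cam('top','t23')
E
```

```text
t 42.0 p [ 0.5545 -0.1098  0.1514] jaw -10.7 tilt 0.1 grip 0.0392 F [-0.1  1.  -2.5] q7 -10
 turn first rv/120: [ 0.002 -0.    -0.001]  rows>=0.0 | then shift/0.04 (after turn): [2.74 0.02 0.07] | without turn: [2.73 0.02 0.07]
```

View pics/s23.png

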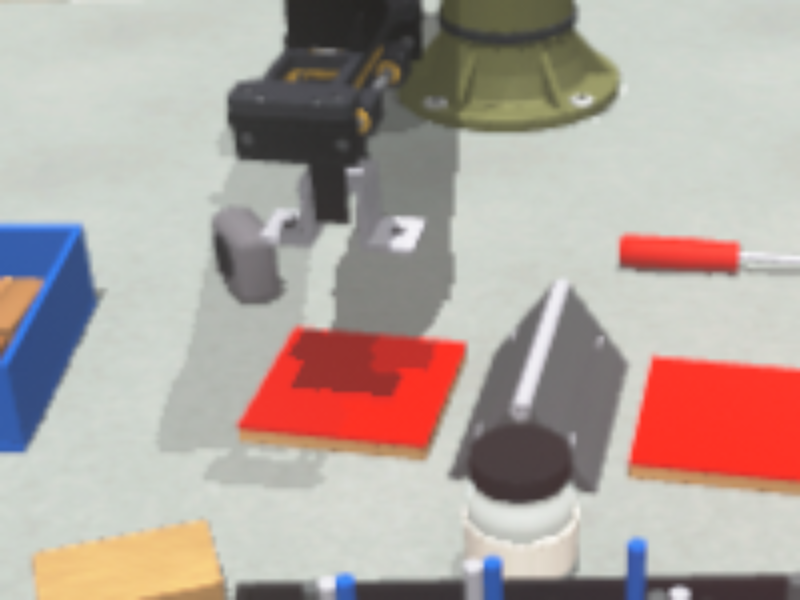

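View pics/t23.png

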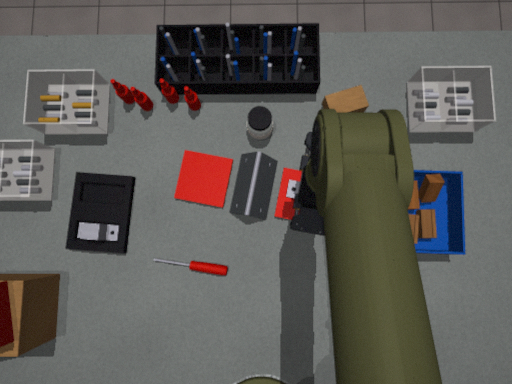

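Request:
drive_tool(increments=[[[0.8, 0, 0.07], [0, 0, 0]], [[0.8, 0, 0], [0, 0, 0]], [[0.6, 0, 0], [0, 0, 0]], [[0.3, 0, 0], [0, 0, 0]], [[0.15, 0, 0], [0, 0, 0]], [[0, 0, 0], [0, 0, 0]], [[0, 0, 0], [0, 0, 0]]])

```text
time_s: 42.8
tool_pos: [0.5585, -0.1121, 0.047]
tool_rot: [-3.1, 89.9, -14.0]
force: [0.9, -0.3, -1.2]
grip_width: 0.0394
```

```bash
python3 - <<'E'
from h import *
plan(.5574,-.1095,.038,-11)
c=cam('scene'); cv2.imwrite('pics/s24.png',cv2.resize(c['frame'][130:250,140:300,::-1],None,fx=5,fy=5))
E
```

```text
t 42.8 p [ 0.5585 -0.1121  0.047 ] jaw -10.8 tilt 0.1 grip 0.0394 F [ 0.9 -0.3 -1.2] q7 -14
 turn first rv/120: [0.002 0.001 0.   ]  rows>=0.0 | then shift/0.04 (after turn): [ 0.22  0.06 -0.04] | without turn: [ 0.22  0.06 -0.04]
```

View pics/s24.png

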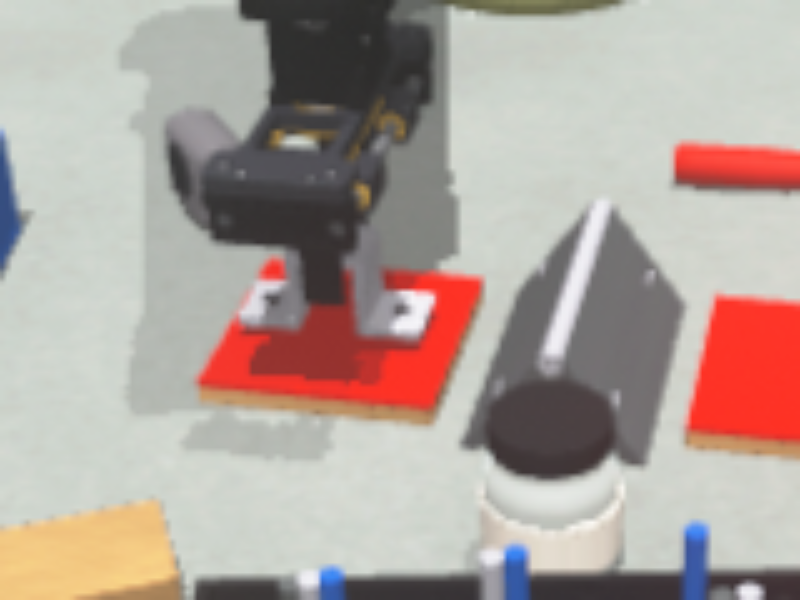

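Request:
drive_tool(increments=[[[0.08, 0.05, -0.03], [0, 0, 0]], [[0.08, 0, 0], [0, 0, 0]], [[0.04, 0, 0], [0, 0, 0]], [[0, 0, 0], [0, 0, 0]]])

```text
time_s: 43.25
tool_pos: [0.5566, -0.1101, 0.0381]
tool_rot: [-125.1, 90.0, -135.9]
force: [-1.4, 1.0, 2.7]
grip_width: 0.0387
```

Request:
drive_tool(increments=[[[0, 0, 0], [0, 0, 0]], [[0, 0, 0], [0, 0, 0]], [[0, 0, 0], [0, 0, 0]], [[0, 0, 0], [0, 0, 0]], [[-0.4, 0, 0], [0, 0, 0]], [[-0.9, 0, 0], [0, 0, 0]], [[-1, 0, 0], [0, 0, 0]], [[-0.6, 0, 0], [0, 0, 0]]], hand=0.5)

```text
time_s: 44.05
tool_pos: [0.5582, -0.1099, 0.1581]
tool_rot: [-4.2, 89.7, -15.0]
force: [-0.2, 0.9, 0.2]
grip_width: 0.065
```

```bash
python3 - <<'E'
from h import *
plan(.4686,.421,.15,-4.5)
turnmove(.4686,.421,.15,-4.5,13)
c=cam('scene'); cv2.imwrite('pics/s25.png',cv2.resize(c['frame'][130:250,140:300,::-1],None,fx=5,fy=5))
E
```

```text
t 44.0 p [ 0.5582 -0.1099  0.1581] jaw -10.8 tilt 0.3 grip 0.065 F [-0.2  0.9  0.2] q7 -10
 turn first rv/120: [-0.053  0.002  0.   ]  rows>=0.7 | then shift/0.04 (after turn): [ 0.2  13.06 -3.28] | without turn: [ 0.18 12.62 -4.69]
turn per row wx -0.004 step mm 41 deg 0.5
0 [ 0.02  0.97 -0.36]
1 [ 0.02  0.97 -0.35]
2 [ 0.02  0.98 -0.34]
3 [ 0.02  0.98 -0.34]
4 [ 0.02  0.98 -0.33]
5 [ 0.02  0.98 -0.32]
6 [ 0.02  0.99 -0.31]
7 [ 0.02  0.99 -0.3 ]
8 [ 0.02  0.99 -0.29]
9 [ 0.02  1.   -0.29]
10 [ 0.02  1.   -0.28]
11 [ 0.02  1.   -0.27]
12 [ 0.02  1.   -0.26]
```

View pics/s25.png

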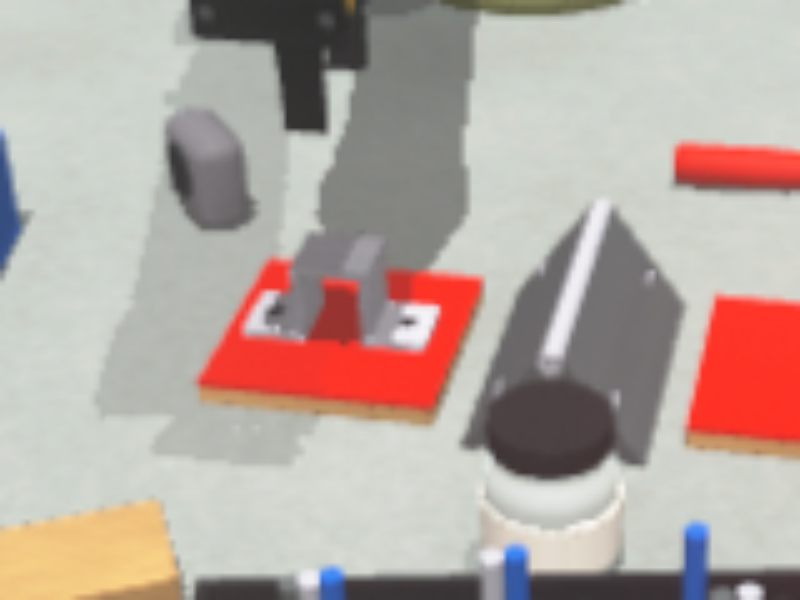

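Bracket 1 sits flat in the middle of board B. On to the second one.

Request:
drive_tool(increments=[[[0, 0.97, -0.36], [-0.004, 0, 0]], [[0, 0.97, -0.35], [-0.004, 0, 0]], [[0, 0.98, -0.34], [-0.004, 0, 0]], [[0, 0.98, -0.34], [-0.004, 0, 0]], [[0, 0.98, -0.33], [-0.004, 0, 0]], [[0, 0.98, -0.32], [-0.004, 0, 0]], [[0, 0.99, -0.31], [-0.004, 0, 0]], [[0, 0.99, -0.3], [-0.004, 0, 0]], [[0, 0.99, -0.29], [-0.004, 0, 0]], [[0, 1, -0.29], [-0.004, 0, 0]]])

```text
time_s: 45.1
tool_pos: [0.4881, 0.2997, 0.1548]
tool_rot: [2.9, 89.9, -3.2]
force: [0.5, 0.8, 0.2]
grip_width: 0.0654
```

Request:
drive_tool(increments=[[[0.05, 1, -0.28], [-0.004, 0, 0]], [[0.05, 1, -0.27], [-0.004, 0, 0]], [[0.05, 1, -0.26], [-0.004, 0, 0]], [[0, 0, 0], [0, 0, 0]], [[0, 0, 0], [0, 0, 0]]], hand=0.6)

```text
time_s: 45.6
tool_pos: [0.4666, 0.422, 0.1482]
tool_rot: [128.0, 90.0, 123.6]
force: [0.2, -0.0, -0.4]
grip_width: 0.0698
```

```bash
python3 - <<'E'
from h import *
c=cam('wrist','w26'); print(proj(c,[.4686,.421,.056]))
plan(.4686,.421,.03,-4.5)
c=cam('top','t26'); find(c)
E
```

```text
[[256.4708 194.1801]]
t 45.6 p [0.4678 0.4203 0.148 ] jaw -4.6 tilt 0.0 grip 0.0696 F [ 0.2 -0.8 -1.1] q7 -65
 turn first rv/120: [-0.001  0.     0.   ]  rows>=0.0 | then shift/0.04 (after turn): [2.95 0.02 0.02] | without turn: [2.95 0.02 0.02]
off px (412, 229) 388.5 z.044 [ 471.9452 -370.799    69.2805   37.52     -6.6699] z.03 [ 472.1771 -376.7296   70.4041   38.1286   -6.6699]
off px (429, 225) 347.0 z.044 [ 483.5169 -412.7742   66.153    34.2178   -0.1211] z.03 [ 483.9366 -419.3855   67.2259   34.7726   -0.1212]
off px (412, 196) 361.0 z.044 [ 555.3831 -374.9272   67.5179   36.6513   -0.1271] z.03 [ 556.9684 -380.9247   68.613    37.2457   -0.127 ]
off px (434, 189) 348.0 z.044 [ 571.6664 -431.3064   74.7663   43.9607  -11.1982] z.03 [ 573.5156 -438.2182   75.9789   44.6736  -11.1982]
off px (346, 104) 874.0 z.044 [ 793.4723 -218.6966  111.3111   65.1926  -72.1648] z.03 [ 798.9188 -222.1603  113.1164   66.2499  -72.1648]
red px (304, 197) 2403.0 [ 557.4553 -109.6355  129.7901  129.2029  -11.4299]
red px (203, 179) 2352.5 [605.5537 149.962  131.13   129.8951  78.8482]
red px (132, 95) 496.0 [833.795  351.6553 134.3396  46.5047  67.3666]
```

View pics/w26.png

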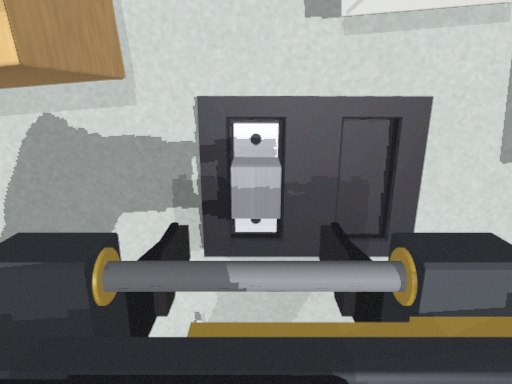

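View pics/t26.png

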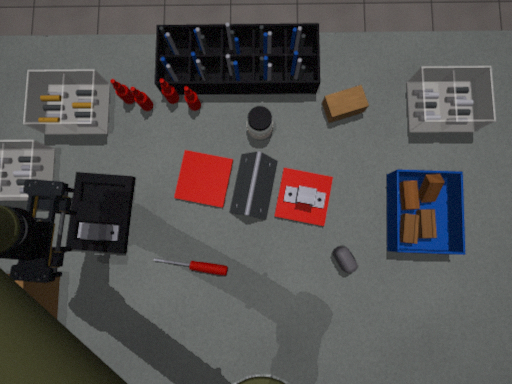

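Request:
drive_tool(increments=[[[0.9, 0.06, 0.02], [0, 0, 0]], [[0.9, 0.04, 0], [0, 0, 0]], [[0.6, 0, 0], [0, 0, 0]], [[0.35, 0, 0], [0, 0, 0]], [[0.15, 0, 0], [0, 0, 0]], [[0, 0, 0], [0, 0, 0]]])

```text
time_s: 46.3
tool_pos: [0.4693, 0.4239, 0.0318]
tool_rot: [-69.0, 90.0, -73.7]
force: [-1.1, -0.0, 0.3]
grip_width: 0.0696
```

Request:
drive_tool(increments=[[[0, 0, 0], [0, 0, 0]], [[0, 0, 0], [0, 0, 0]], [[0, 0, 0], [0, 0, 0]], [[0, 0, 0], [0, 0, 0]], [[0, 0, 0], [0, 0, 0]]], hand=-1)

```text
time_s: 46.8
tool_pos: [0.4687, 0.4249, 0.0321]
tool_rot: [40.9, 90.0, 36.3]
force: [-1.0, -0.7, 2.4]
grip_width: 0.039
```

Request:
drive_tool(increments=[[[-0.3, 0, 0], [0, 0, 0]], [[-0.7, 0, 0], [0, 0, 0]], [[-1, 0, 0], [0, 0, 0]], [[-1, 0, 0], [0, 0, 0]], [[0, 0, 0], [0, 0, 0]]])

```text
time_s: 47.3
tool_pos: [0.4706, 0.428, 0.1587]
tool_rot: [46.3, 89.4, 41.8]
force: [0.6, 0.3, -0.6]
grip_width: 0.0389
```

```bash
python3 - <<'E'
from h import *
plan(.6055,.150,.15,-11)
turnmove(.6055,.150,.15,-11,8)
E
```

```text
t 47.3 p [0.4706 0.428  0.1587] jaw -4.6 tilt 0.6 grip 0.0389 F [ 0.6  0.3 -0.6] q7 -65
 turn first rv/120: [ 0.053  0.003 -0.004]  rows>=0.8 | then shift/0.04 (after turn): [ 0.22 -6.18  4.64] | without turn: [ 0.2  -6.66  3.92]
turn per row wx 0.007 step mm 39 deg -0.8
0 [ 0.03 -0.83  0.49]
1 [ 0.03 -0.83  0.5 ]
2 [ 0.03 -0.82  0.51]
3 [ 0.03 -0.81  0.52]
4 [ 0.03 -0.8   0.54]
5 [ 0.03 -0.8   0.55]
6 [ 0.03 -0.79  0.56]
7 [ 0.03 -0.78  0.57]
```

Request:
drive_tool(increments=[[[0, -0.4, 0.25], [0.007, 0, 0]], [[0, -0.83, 0.5], [0.007, 0, 0]], [[0, -0.82, 0.51], [0.007, 0, 0]], [[0, -0.81, 0.52], [0.007, 0, 0]], [[0, -0.8, 0.54], [0.007, 0, 0]], [[0, -0.8, 0.55], [0.007, 0, 0]], [[0, -0.79, 0.56], [0.007, 0, 0]], [[0, -0.78, 0.57], [0.004, 0, 0]], [[0, -0.4, 0.25], [0, 0, 0]], [[0, 0, 0], [0, 0, 0]]])

```text
time_s: 48.3
tool_pos: [0.6028, 0.1412, 0.1508]
tool_rot: [-99.6, 89.8, -111.0]
force: [-0.1, -0.4, -0.9]
grip_width: 0.0389
```

Request:
drive_tool(increments=[[[0, 0, 0], [0, 0, 0]]])

```text
time_s: 48.4
tool_pos: [0.601, 0.1467, 0.1514]
tool_rot: [160.9, 89.9, 149.9]
force: [-0.5, 1.2, -1.7]
grip_width: 0.0387
```

```bash
python3 - <<'E'
from h import *
plan(.6055,.150,.043,-11)
c=cam('scene'); cv2.imwrite('pics/s27.png',cv2.resize(c['frame'][100:250,200:400,::-1],None,fx=4,fy=4))
c=cam('top','t27'); find(c)
E
```

```text
t 48.4 p [0.601  0.1467 0.1514] jaw -11.0 tilt 0.1 grip 0.0387 F [-0.5  1.2 -1.7] q7 -40
 turn first rv/120: [ 0.    -0.001 -0.   ]  rows>=0.0 | then shift/0.04 (after turn): [2.71 0.1  0.1 ] | without turn: [2.71 0.1  0.1 ]
off px (30, 316) 3498.5 z.044 [268.054  564.4802 195.3821 146.8055   3.8189] z.03 [264.9792 573.7182 198.5509 149.1864   3.8189]
off px (420, 227) 770.0 z.044 [ 477.5385 -389.731    80.2674   78.1809  -89.4232] z.03 [ 477.8612 -395.9685   81.5692   79.4488  -89.4233]
off px (412, 196) 361.0 z.044 [ 555.3804 -376.1599   67.5179   39.1169   -0.1271] z.03 [ 556.9655 -382.1775   68.613    39.7513   -0.1269]
off px (434, 189) 359.5 z.044 [ 571.3943 -430.5655   76.1352   44.2923  -12.8664] z.03 [ 573.2391 -437.4654   77.3699   45.0106  -12.8663]
off px (344, 112) 239.0 z.044 [ 772.0172 -213.9392  102.2757   50.5108   88.6496] z.03 [ 777.1157 -217.3257  103.9344   51.3299   88.6496]
board px (30, 315) 3557.5 [259.9876 590.4777 199.921  152.6079   0.1321]
board px (422, 208) 1817.5 [ 527.3907 -412.5079  176.6858  110.4915   -1.7035]
red px (7, 314) 567.0 [263.8593 642.1911 158.0871  32.792    4.9832]
red px (304, 197) 2402.0 [ 557.4037 -109.4008  129.5962  129.1072  -11.4299]
red px (218, 180) 561.5 [603.0507 123.3885 124.6451  77.2169 -10.7233]
```

View pics/s27.png

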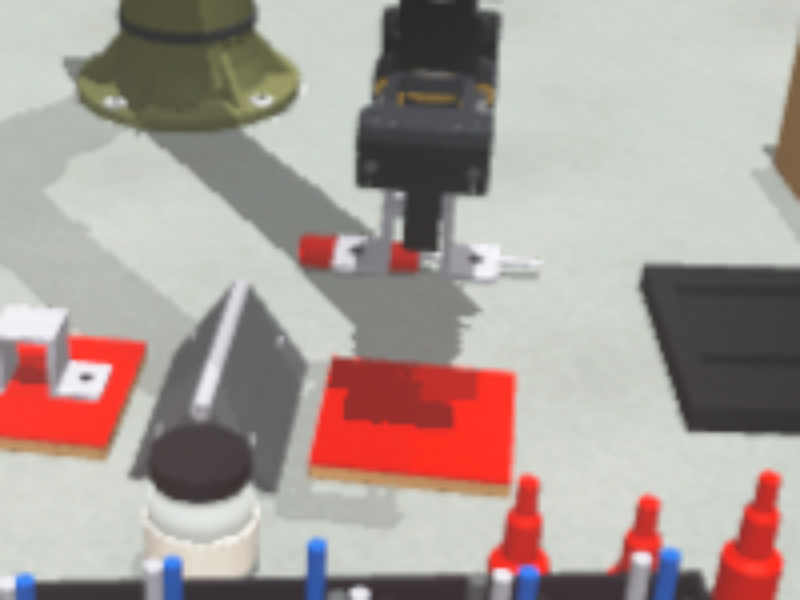

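Request:
drive_tool(increments=[[[0.8, 0.05, 0.05], [0, 0, 0]], [[0.8, 0.05, 0.05], [0, 0, 0]], [[0.6, 0, 0], [0, 0, 0]], [[0.3, 0, 0], [0, 0, 0]], [[0.15, 0, 0], [0, 0, 0]], [[0, 0, 0], [0, 0, 0]], [[0, 0, 0], [0, 0, 0]]])

```text
time_s: 49.2
tool_pos: [0.6071, 0.1503, 0.0471]
tool_rot: [23.7, 89.9, 12.7]
force: [1.0, -0.6, -1.7]
grip_width: 0.0389
```

```bash
python3 - <<'E'
from h import *
plan(.6055,.150,.038,-11)
c=cam('scene'); cv2.imwrite('pics/s28.png',cv2.resize(c['frame'][130:250,240:400,::-1],None,fx=5,fy=5))
E
```

```text
t 49.2 p [0.6071 0.1503 0.0471] jaw -10.9 tilt 0.1 grip 0.0389 F [ 1.  -0.6 -1.7] q7 -44
 turn first rv/120: [ 0.001  0.001 -0.   ]  rows>=0.0 | then shift/0.04 (after turn): [ 0.23 -0.01 -0.04] | without turn: [ 0.23 -0.01 -0.04]
```

View pics/s28.png

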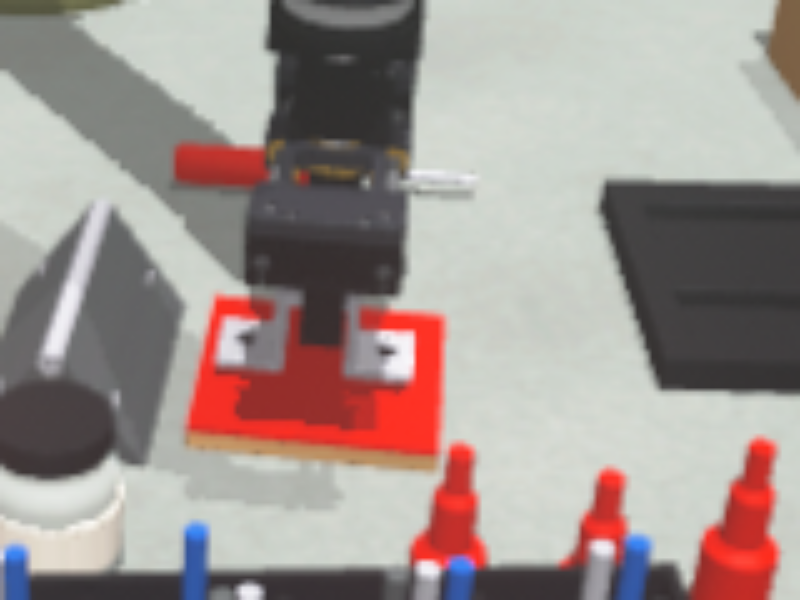

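Request:
drive_tool(increments=[[[0.08, 0, -0.03], [0, 0, 0]], [[0.08, 0, 0], [0, 0, 0]], [[0.04, 0, 0], [0, 0, 0]], [[0, 0, 0], [0, 0, 0]]])

```text
time_s: 49.65
tool_pos: [0.6051, 0.1497, 0.0381]
tool_rot: [-82.8, 90.0, -93.7]
force: [-2.0, -1.4, 0.3]
grip_width: 0.0388
```

Request:
drive_tool(increments=[[[0.02, 0, 0], [0, 0, 0]], [[0, 0, 0], [0, 0, 0]]])

```text
time_s: 49.85
tool_pos: [0.6051, 0.1496, 0.038]
tool_rot: [-82.2, 89.9, -93.1]
force: [-2.9, -1.4, 6.8]
grip_width: 0.0391
```

Request:
drive_tool(increments=[[[0, 0, 0], [0, 0, 0]], [[0, 0, 0], [0, 0, 0]], [[0, 0, 0], [0, 0, 0]], [[0, 0, 0], [0, 0, 0]], [[-0.4, 0, 0], [0, 0, 0]], [[-0.9, 0, 0], [0, 0, 0]], [[-1, 0, 0], [0, 0, 0]], [[-0.6, 0, 0], [0, 0, 0]]], hand=0.5)

```text
time_s: 50.65
tool_pos: [0.6063, 0.1508, 0.1574]
tool_rot: [25.8, 89.7, 14.9]
force: [0.0, 1.1, -0.2]
grip_width: 0.0651
```

Request:
drive_tool(increments=[[[-0.6, 0, -0.8], [0, 0, 0]], [[-0.4, 0, -1], [0, 0, 0]], [[0, 0.8, -0.9], [0, 0, 0]], [[0, 1, -0.7], [0, 0, 0]], [[0, 1, 0], [0, 0, 0]], [[0, 1, 0], [0, 0, 0]], [[0, 1, 0], [0, 0, 0]], [[0, 0, 0], [0, 0, 0]]])

```text
time_s: 51.45
tool_pos: [0.5057, 0.3711, 0.1938]
tool_rot: [115.2, 89.7, 104.7]
force: [-0.5, 1.2, 0.5]
grip_width: 0.0651
```

```bash
python3 - <<'E'
from h import *
plan(.6055,.150,.038,-11)
c=cam('scene','s29'); c=cam('top','t29'); find(c)
H=hsv(c).astype(int)
m=(H[...,2]>95)&(H[...,1]<60)
for a,b in ((280,330),(178,232)):
    mm=np.zeros(m.shape,bool); mm[155:222,a:b]=1
    red=((H[...,0]<8)|(H[...,0]>172))&(H[...,1]>150)
    for k in blobs(m&mm,30): print(a,rect(c,k,.02),rect(c,k,.062),cv2.boundingRect(k))
E
```

```text
t 51.5 p [0.5057 0.3711 0.1938] jaw -10.5 tilt 0.3 grip 0.0651 F [-0.5  1.2  0.5] q7 -64
 turn first rv/120: [ 0.004 -0.001 -0.003]  rows>=0.1 | then shift/0.04 (after turn): [ 3.89 -4.95  3.5 ] | without turn: [ 3.86 -5.    3.47]
off px (412, 229) 390.5 z.044 [ 471.9437 -371.0157   69.3965   37.8884   -6.9385] z.03 [ 472.1756 -376.9499   70.522    38.5029   -6.9386]
off px (429, 225) 347.0 z.044 [ 483.5169 -412.7742   66.153    34.2178   -0.1211] z.03 [ 483.9366 -419.3855   67.2259   34.7726   -0.1212]
off px (412, 196) 364.0 z.044 [ 555.605  -376.2575   68.624    38.1566    2.7521] z.03 [ 557.1938 -382.2766   69.737    38.7754    2.7521]
off px (434, 189) 335.5 z.044 [ 571.6122 -430.6579   75.8016   39.9822  -13.3052] z.03 [ 573.4606 -437.5592   77.031    40.6306  -13.3052]
off px (346, 104) 852.0 z.044 [ 793.2527 -218.8022  112.3145   65.0745  -70.3311] z.03 [ 798.6959 -222.2677  114.1361   66.13    -70.3311]
red px (304, 197) 2403.0 [ 557.3693 -109.7067  129.7493  128.9458  -11.3758]
red px (203, 179) 2354.0 [605.7333 150.004  130.9016 129.663   78.5805]
red px (132, 95) 501.0 [833.5692 351.7495 134.3396  46.9941  67.3666]
280 [ 558.6288 -111.8488  102.407    45.7514   78.9863] [ 553.8484 -106.7968   97.5592   43.5855   78.9864] (284, 186, 42, 22)
280 [ 630.5424 -113.4706  127.4853   68.5298   89.7128] [ 622.3578 -108.3418  121.4503   65.2856   89.7128] (280, 155, 50, 27)
178 [596.4369 110.0554  39.0771  30.1279  -9.7778] [589.8668 104.603   37.2272  28.7018  -9.7781] (212, 173, 14, 17)
178 [556.6746 145.2877 136.85   126.9885 -89.5501] [551.9868 138.1673 130.3718 120.977  -89.5501] (178, 172, 54, 50)
178 [610.4327 163.6947  66.8685  45.3001  80.2038] [603.2001 155.703   63.7031  43.1556  80.2039] (184, 167, 28, 19)
178 [640.0447 210.8174  53.1266  10.5156   1.4832] [631.4103 200.595   50.6116  10.0178   1.4832] (178, 155, 5, 21)
```

View pics/s29.png

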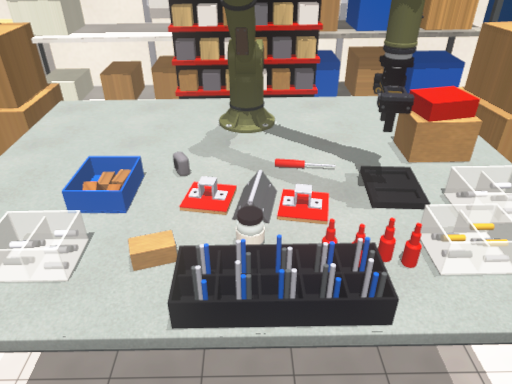

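View pics/t29.png

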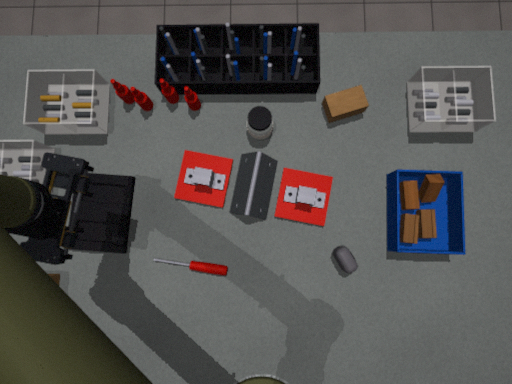

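```bash
python3 - <<'E'
from h import *
c=cam('scene'); a=cv2.resize(c['frame'][150:220,60:150,::-1],(540,420),interpolation=cv2.INTER_CUBIC)
cv2.imwrite('pics/bin.png',a)
c=cam('top'); cv2.imwrite('pics/bin2.png',cv2.resize(c['frame'][160:260,380:470,::-1],(540,600),interpolation=cv2.INTER_CUBIC))
E
```

```text
(no output)
```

View pics/bin.png

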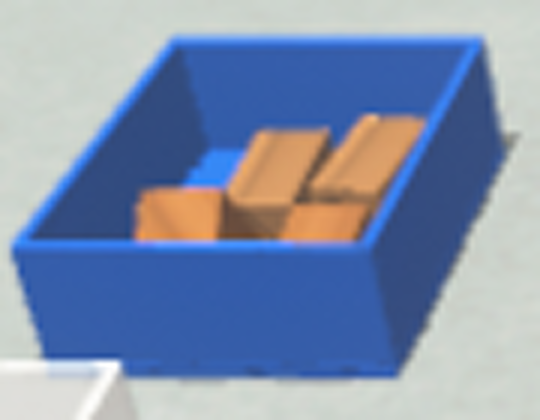

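View pics/bin2.png

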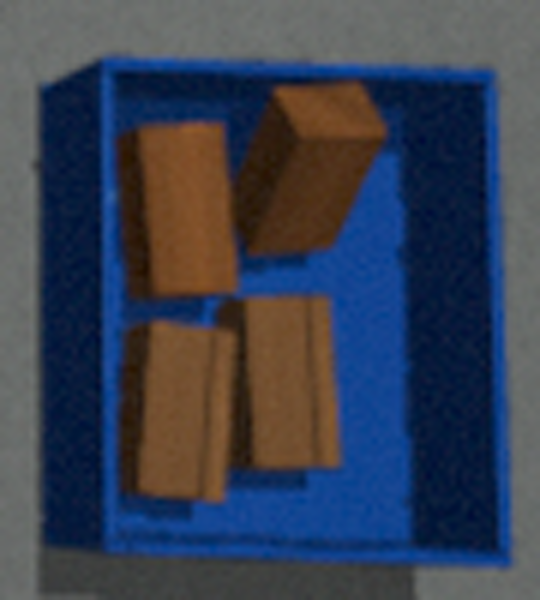

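```bash
python3 - <<'E'
from h import *
print(env.get_obs()['time_s'],env.sign_off())
E
```

```text
the job is handed in; nothing more can be done
51.65 None
```

The counter is ready and the job was handed in at 51.65 s of the 208 s allowed. I worked in the order asked: offcuts, boards, brackets.

- **Offcuts:** all four are in the blue bin. One of them stands on its end, so by its size it may reach about 8 mm above the rim. It had not moved since it was dropped, so I left it.
- **Boards:** both lie flat with the red side up, board A centred near (0.606, 0.150) and board B near (0.557, -0.110). Each was pushed up the ridge and pulled back over, and each landed on its own side.
- **Brackets:** each board has one bracket standing on its feet, set down on the board centre I measured. In the last images both look about central.

In the last top and scene pictures the tray was empty and the other goods looked unmoved. The arm was clear of everything, and none of my checks failed. The largest force I read between moves was about 8 N. I saw no sign of the grip slackening or of anything being knocked aside.

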